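# Close up a row of spool carriers into the rack lane

## Robot

A 6-joint arm with a two-finger parallel gripper is mounted at the origin on the work surface. World frame = base frame: x ahead of the robot, y to its left, z up, the work surface at z = 0. Lengths are in m, angles in rad, forces in N, time in s.
With the tool pointing down it reaches from about 0.35 to 0.775 m from the base axis. Payload 7.3 kg.
Tool frame: the origin (TCP) lies at the very end of the fingers, on their centre line; the grasp point (between the pads) lies 19 mm behind it; x points along the fingers, y is the direction in which the jaws open and shut, and the axes are right-handed (so a half turn about x gives the same grasp; the last joint's range is limited). The gripper opens to 92 mm and grips with 3 to 60 N. Pads are 19 mm wide; open, the fingers measure 130 mm over their backs; the gripper's body (75 mm by 190 mm) begins 47 mm behind the grasp point.
Start: joints at [1.178, 0.342, 1.524, -0, 1.275, -0.146], TCP at [0.128, 0.509, 0.227] pointing down, gripper open.
Joint ranges: [-2.53, 2.53], [-0.77, 2.02], [0.04, 2.7], [-1, 4.14], [0.28, 2.66], [-3.11, 3.11]. Speed limits (rad/s): [2.57, 2.57, 3.14, 3.14, 3.14, 3.14].

## Interface

Orientations are given as [roll, pitch, yaw] about the fixed x, y, z axes, in that order (R = Rz(yaw) Ry(pitch) Rx(roll)).
In Python, from cell import robot gives the robot as it stands.
- The arm moves only by the tool play_rows, never from a script. Its argument "moves" is a list that holds one entry, the list of rows, each a list of 5 numbers: the shift along the tool's x, y, z in m, then the turn about the tool's x in degrees, then the opening, from -1 (shut) to 1 (fully open), so that 0 is half open. A call has exactly 10 rows; each row shifts and turns the pose as measured when the row begins, along the tool's axes as they then stand; what a row does not reach is not made up. A row lasts 1/10 s, in which the tool goes at most 50 mm and 8.59 degrees, less where a joint would pass 70% of its speed; a pose out of reach is approached as far as the arm can. A call with a gripper value outside its range is refused whole. The fingers move at their own pace and stop on an object; "grip_force" is the grip in N (left out, the last holds). Time passes only in rows, so rows that do not move let the fingers close, or fill a call up. It gives the time, the measured TCP pose, the force and the opening at its end, in the units of the state.
- robot.observe(): the state, without advancing time (a new reading comes with each control period).
- robot.read_camera(name): name is "side" or "top" or "wrist"; returns the picture (480x640x3 uint8, red, green, blue); there is no depth.
- robot.get_calibration(name): a dict with "mtx" (3x3 intrinsics, pixels), "k1" (the pictures are not rectified: a ray, as slopes to the right and down, at radius r is drawn at 1 + k1 r^2 times it, then the intrinsics apply), "view" (4x4, takes a point from world to camera coordinates). Camera axes: x right, y up, looking along -z (the intrinsics and any distortion apply to the point x, -y, -z); pixel columns grow to the right and rows downward; lengths in m; the calibration is good to about 2 mm. A picture is of the moment at which its call begins: read the wrist's pose just before it. get_calibration takes no time and is no camera call; for the wrist camera it gives the pose at the moment of the call.
- robot.hand_in(): hands the job in, once; it reports no verdict.
Trained networks look in the newest picture that a camera, given by its name, has taken for a name from the list of things; names that differ only in an ending like _2 or _b are one class to them, and where a whole thing is asked for, a point or a joint stands for the part that bears it (a point fixed in the world has none). Each returns a list of dicts, best first, with "score" (0 to 1); they miss things now and then, are a little off and sometimes report something else, mostly with a low value. They report only what shows in the picture. A call takes as long as a camera call.
- robot.spot_in(camera, label): "point" ([column, row] in pixels, amid what is visible of it).
The state is a dict: "time": time; "qpos": joint angles; "qvel": joint speeds; "joint_efforts": joint torques, N m; "tool_pos": TCP position; "tool_rot": TCP orientation; "contact_force": force on the tool from outside, world axes, zero at the start; "torque": the same for the moment, N m; "opening": finger opening in m.
Only numpy, scipy, OpenCV 4.12 (cv2) and the standard library are available. Lean on these libraries where they do the work, as an engineer would, in place of code of your own. Each camera call takes 0.05 s, during which the arm holds its last target.

## Task

Swing the little steel gate clear of the empty rack lane, then push the whole row of four spool carriers along the tiles into the lane as one straight block, never lifting, tipping, parting or buckling it, until the leading carrier meets the sprung stop screw and the spring gives a little; do not drive the spring solid. Then swing the gate fully shut behind the row, leaving the row tight against the stop, and do not disturb the ring lap, sleeve, orifice plug or guard tube.

Things in the scene. Friction and masses are not known exactly. Their poses are not given: they have to be found in the camera images.
- rack: Tiled ledge, 640 x 200 mm, tile top 14 mm above the bench, with a steel two-lane spool rack screwed on; fixed. Origin on the bench, 14 mm under the middle of the empty lane's gate opening. +x runs along the lanes, from the gate to the stop; +y across, to the robot's side; z up. The second lane, centred on y = -85 mm, is full (four fixed carriers like the row's, gate shut): leave it.
- lane_mouth (a point): Mouth of the empty lane: point on the tiles, mid lane (rack y = 0), in the shut gate's plane (x = 0). Rails 12 mm high above the tiles, 6 mm thick, 44 mm apart inside from x = 30 to 240 mm, flaring at the mouth to 57 mm apart at x = 6 mm. Gate posts (8 mm, 42 mm high) at x = 0, y = 32 mm (hinge) and x = 4, y = -33 mm.
- gate (a joint): Angle of the small steel gate, rad: 0 = shut across the lane; it grows as the free end swings out to the rack's -x side and on round to +y (clockwise from above), to 2.4 at most. Upright hinge axis at rack x = 0, y = 32 mm. Plate 4 mm thick, 8 to 58 mm from the axis, 3 to 36 mm above the tiles. Stays where left; 1 to 2 N near the free end turns it.
- gate_pin (a point): Top of the gate's finger pin: round upright steel pin of 8 mm at the gate's free end, 52 mm from the hinge axis; top 62 mm above the tiles, standing 26 mm clear above the plate's edge.
- stop: Steel stop bracket at the end of the empty lane, fixed: plate 8 mm thick, 56 mm wide, 44 mm high. Origin on the tiles, middle of its lane-side face (rack x = 240 mm, y = 0); axes as the rack. It carries the stop screw: a push of 8 to 13 N on the stop, held half a second, beds the row; under 5 N does not take up the spring, over 16 N is too hard.
- stop_screw (a point): Where the 12 mm stop screw leaves the bracket's face, 15 mm above the tiles, pointing down the lane to the gate. Its 9 mm round sprung nose ends 28 to 60 mm from here: the setting differs each time and is not measured. The nose gives 1 mm per 5 N and is solid after 4 mm (20 N). Released, it slides the row back 0 to 2 mm and stays lightly loaded.
- carrier_1: Leading spool carrier of the row (nearest the gate): aluminium block 40 x 40 mm, 30 mm high, with a hardened steel valve spool, 18 mm diameter, standing in its middle up to 62 mm. Loose, 0.16 to 0.25 kg, friction on the tiles about 0.6. Origin: centre of its underside; x along the row to the gate, z up. The row stands on the tiles outside the gate, roughly in line with the lane, gaps of 2 to 5 mm.
- carrier_2: Second carrier of the row, the same as carrier_1.
- carrier_3: Third carrier of the row, the same as carrier_1.
- carrier_4: Last carrier of the row (farthest from the gate), the same as carrier_1; the row is pushed on this one's outer face. The row alone takes some 3 to 8 N to slide, and more if the pushing tool also bears down on the carrier; this drag comes on top of the force that reaches the stop.
- ring_lap: Bystander on the beech top: grey cast-iron ring, 68 mm outside, 26 mm bore, 26 mm high. Origin: centre of its underside.
- sleeve: Bystander on the beech top: copper-plated sleeve, 34 mm outside, 50 mm high. Origin: centre of its underside.
- orifice_plug: Bystander on the beech top: black steel headed plug, 32 mm across the head, 34 mm high. Origin: centre of its underside.
- guard_tube: Bystander on the beech top: clear acrylic tube, 38 mm outside, 75 mm high, standing. Origin: centre of its underside.

How it is judged:
By the outcome, as a careful person would: the job done as asked, in the order asked, and still so for the second after the job is handed in, with the robot touching nothing.
It also fails if it takes over 72 s, if anything falls off the work surface, if the arm or the gripper's body presses on something with over 40 N, if the wrist force passes 120 N, or if a joint passes its speed limit or range.

## Working session

There is one attempt and no reset: what is moved stays moved. The work goes in short steps, Python scripts to look and compute and a tool call to move; the robot and the scene stay as the last step left them, time stands still between calls to the robot, and variables do not carry over. Pictures are saved under pics/ and viewed, and the job is handed in when it is done.

Besides the shell and the picture viewer there is one more tool, called after ">>>" as name([rows], argument=value, ...), one row to a line, values as JSON. play_rows: Moves the arm, as the interface text tells. Its arguments: {"type":"object","properties":{"moves":{"type":"array"},"grip_force":{"type":"number"}},"required":["moves"]}

```bash
mkdir -p pics; ls; python3 - <<'E'
from cell import robot
import cv2,json
s=robot.observe();print({k:s[k] for k in s})
for c in ["side","top","wrist"]:
    im=robot.read_camera(c);cv2.imwrite(f"pics/{c}0.png",im[:,:,::-1])
    k=robot.get_calibration(c);print(c,k)
E
```

```text
pics
{'time': 0.0, 'qpos': array([ 1.17802666e+00,  3.42693257e-01,  1.52503308e+00, -1.25326961e-05,
        1.27540201e+00, -1.45997745e-01]), 'qvel': array([-0.00123168,  0.00016916,  0.00038759,  0.00024362,  0.00104397,
        0.00059581]), 'joint_efforts': array([-2.13531515e-03, -4.31246924e+01, -2.44223052e+01,  7.17605883e-02,
        5.56988013e-02, -9.17575017e-05]), 'tool_pos': array([0.12806411, 0.50871124, 0.22605465]), 'tool_rot': array([-1.70899044,  1.56926058, -1.95575871]), 'contact_force': array([ 0.77059732,  0.28365536, -0.58177351]), 'torque': array([-0.02087245,  0.0545717 ,  0.01905273]), 'opening': 0.0916058532219441}
side {'mtx': array([[490.64629008,   0.        , 319.35422004],
       [  0.        , 490.64629008, 241.2082911 ],
       [  0.        ,   0.        ,   1.        ]]), 'k1': -0.047435926129125054, 'view': array([[-9.98873484e-01, -4.27261424e-02, -2.06455907e-02,
         5.09559817e-01],
       [ 1.55258893e-02, -7.05394581e-01,  7.08644785e-01,
        -4.99148661e-04],
       [-4.48409458e-02,  7.07525944e-01,  7.05263304e-01,
        -8.53
[... 300 characters left out ...]
w': array([[-0.00191383, -0.9999538 , -0.00941997,  0.07696026],
       [ 0.99609283, -0.00273798,  0.08826991, -0.53614027],
       [-0.08829162, -0.00921423,  0.99605205, -0.97012359],
       [ 0.        ,  0.        ,  0.        ,  1.        ]])}
wrist {'mtx': array([[380.19074806,   0.        , 319.99601144],
       [  0.        , 380.19074806, 242.68275655],
       [  0.        ,   0.        ,   1.        ]]), 'k1': -0.05623365834797091, 'view': array([[ 0.24470901,  0.96959477, -0.00186446, -0.5249093 ],
       [-0.93567626,  0.23564352, -0.26264436,  0.0322874 ],
       [-0.25421925,  0.06601597,  0.96489091, -0.38896145],
       [ 0.        ,  0.        ,  0.        ,  1.        ]])}
```

View pics/side0.png

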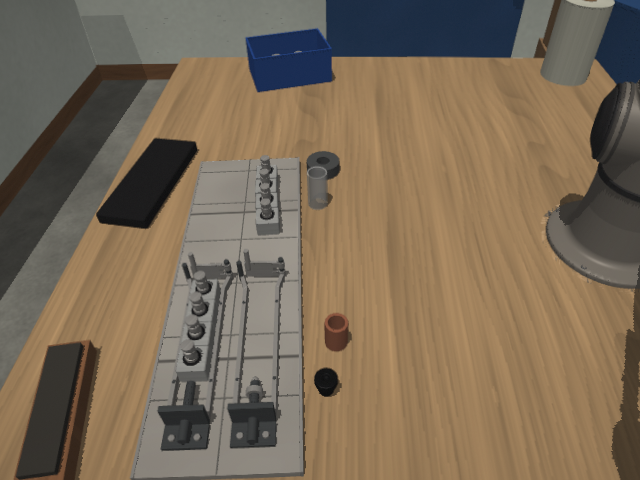

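View pics/top0.png

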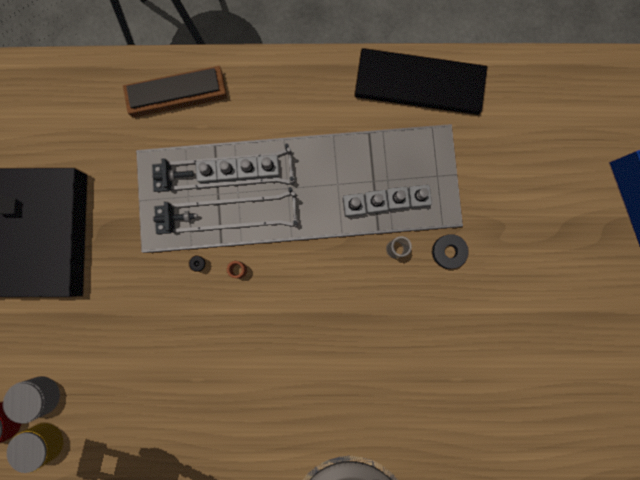

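View pics/wrist0.png

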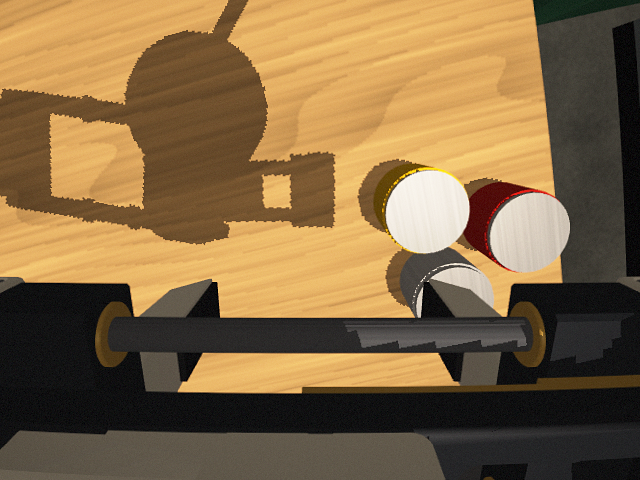

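```bash
cat > h.py <<'E'
import numpy as np,cv2
from cell import robot
from scipy.spatial.transform import Rotation as R
def proj(k,P):
    P=np.atleast_2d(P);V=k["view"];c=P@V[:3,:3].T+V[:3,3]
    x=c[:,0]/-c[:,2];y=-c[:,1]/-c[:,2];f=1+k["k1"]*(x*x+y*y);m=k["mtx"]
    return np.c_[m[0,0]*x*f+m[0,2],m[1,1]*y*f+m[1,2]]
def unproj(k,uv,z):
    uv=np.atleast_2d(uv).astype(float);m=k["mtx"]
    d=np.c_[(uv[:,0]-m[0,2])/m[0,0],(uv[:,1]-m[1,2])/m[1,1]]
    s=d.copy()
    for _ in range(10): s=d/(1+k["k1"]*(s**2).sum(1,keepdims=True))
    V=k["view"];o=-V[:3,:3].T@V[:3,3]
    r=np.c_[s[:,0],-s[:,1],-np.ones(len(s))]@V[:3,:3]
    return o+r*((z-o[2])/r[:,2:3])
E
python3 - <<'E'
import cv2
from h import *
im=cv2.imread("pics/top0.png")
cv2.imwrite("pics/top0a.png",cv2.resize(im[110:270,125:325],None,fx=4,fy=4,interpolation=cv2.INTER_CUBIC)[:600])
cv2.imwrite("pics/top0b.png",cv2.resize(im[110:270,285:485],None,fx=4,fy=4,interpolation=cv2.INTER_CUBIC)[:600])
k=robot.get_calibration("top")
c=[(137,150),(453,126),(462,226),(141,252)]
print(unproj(k,c,0.014))
for l in ["carrier_1","gate_pin","gate","stop","lane_mouth","stop_screw"]:
    for cam in ("top","side"):
        print(l,cam,[(np.round(d["point"],1).tolist(),round(d["score"],2)) for d in robot.spot_in(cam,l)])
E
```

```text
[[ 0.72015954  0.42510005  0.014     ]
 [ 0.76667006 -0.21393216  0.014     ]
 [ 0.56338349 -0.22600724  0.014     ]
 [ 0.51335297  0.41097998  0.014     ]]
carrier_1 top [([422.6, 196.4], 0.91), ([372.7, 201.8], 0.73), ([351.8, 205.6], 0.63), ([396.5, 201.5], 0.63)]
carrier_1 side [([265.5, 218.8], 0.84), ([266.3, 191.7], 0.83), ([267.0, 168.4], 0.63), ([267.1, 181.8], 0.6)]
gate_pin top [([231.8, 265.5], 0.55), ([168.3, 217.4], 0.16)]
gate_pin side [([261.2, 268.0], 0.59)]
gate top [([446.4, 248.7], 0.64)]
gate side [([260.3, 266.9], 0.59), ([317.9, 190.9], 0.4)]
stop top [([166.8, 216.1], 0.7)]
stop side [([252.0, 420.2], 0.96)]
lane_mouth top [([287.4, 182.0], 0.94)]
lane_mouth side [([229.5, 345.5], 0.81)]
stop_screw top [([166.3, 217.8], 0.89)]
stop_screw side [([254.7, 421.8], 0.67)]
```

View pics/top0a.png

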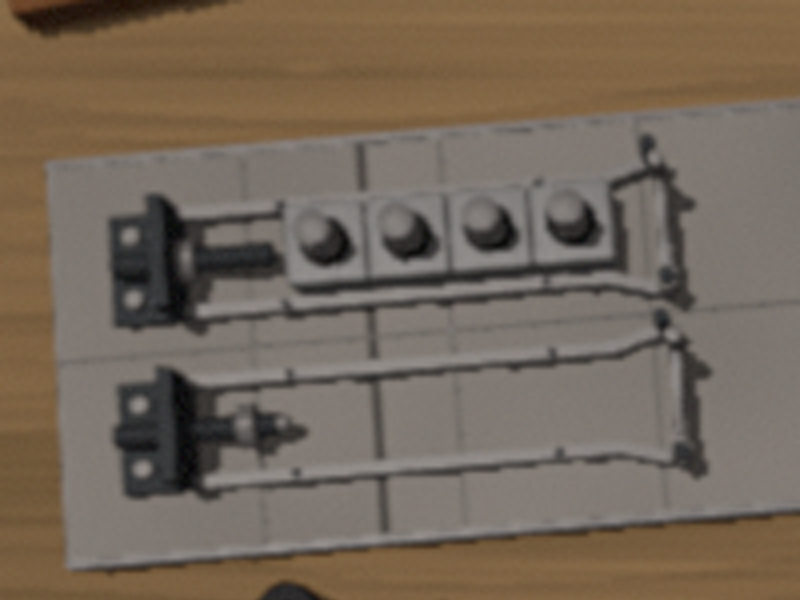

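View pics/top0b.png

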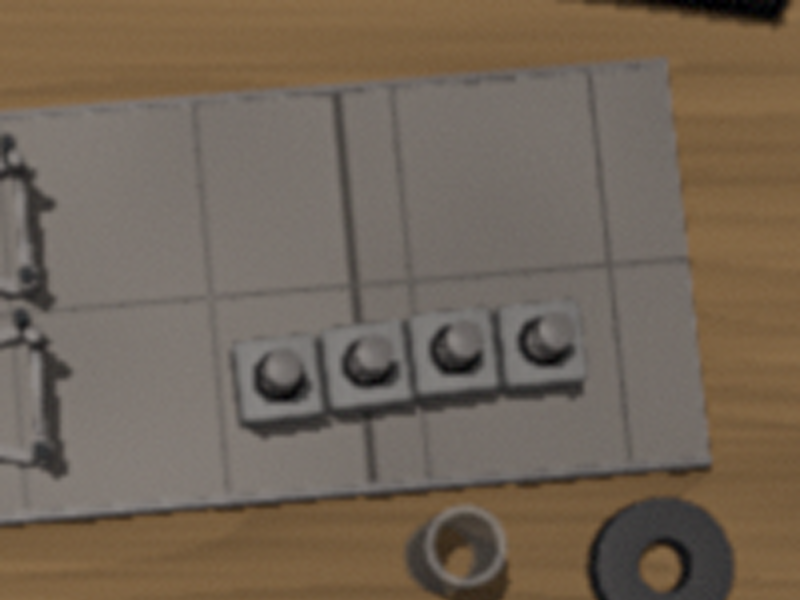

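```bash
python3 - <<'E'
import cv2
im=cv2.imread("pics/side0.png")
cv2.imwrite("pics/side0a.png",cv2.resize(im[230:300,160:320],None,fx=5,fy=5,interpolation=cv2.INTER_CUBIC))
cv2.imwrite("pics/side0b.png",cv2.resize(im[150:240,220:350],None,fx=6,fy=6,interpolation=cv2.INTER_CUBIC))
cv2.imwrite("pics/side0c.png",cv2.resize(im[360:480,130:330],None,fx=4,fy=4,interpolation=cv2.INTER_CUBIC))
E
```

```text
(no output)
```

View pics/side0a.png

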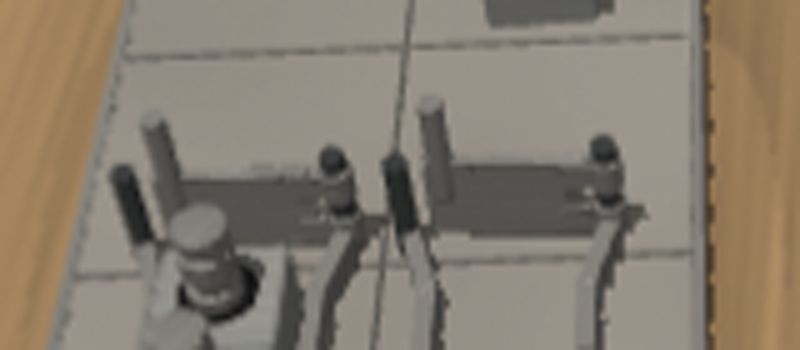

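View pics/side0b.png

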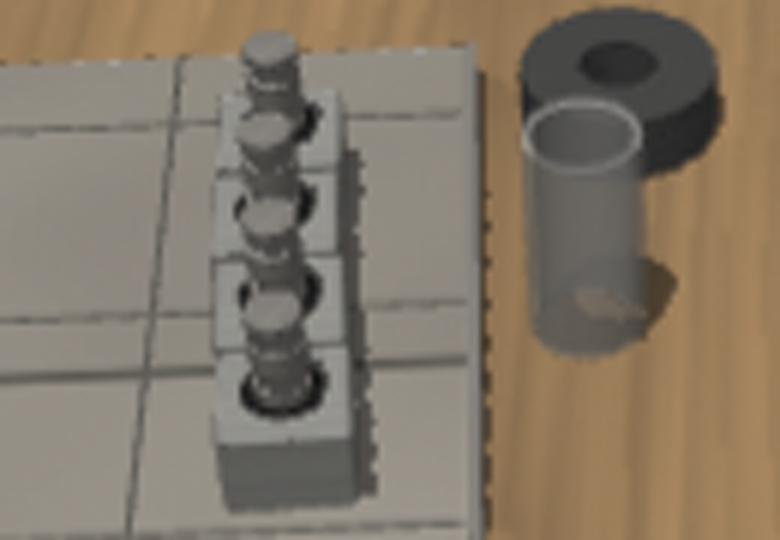

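View pics/side0c.png

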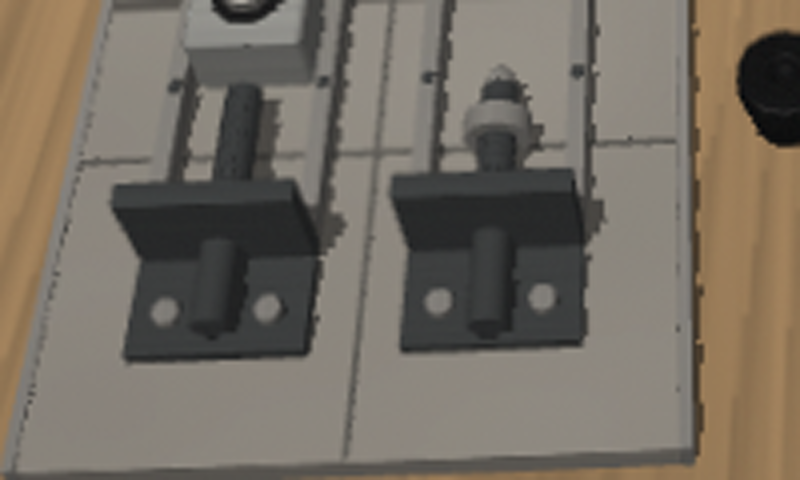

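```bash
cat > fit.py <<'E'
from h import *
from scipy.optimize import least_squares
kt=robot.get_calibration("top");ks=robot.get_calibration("side")
T=[((290,189.5),(4,-33,56)),((295.7,223),(0,32,56)),((286.3,145.5),(4,-118,56)),((292,178.7),(0,-53,56)),((293.7,194.5),(0,-20,76)),((289.2,150),(0,-105,76))]
S=[((246.4,250.6),(0,-20,76)),((239.4,262),(4,-33,56)),((280.4,258.6),(0,32,56)),((190.4,254),(0,-105,76)),((184.4,264.4),(4,-118,56)),((226.6,261),(0,-53,56)),((228.2,403.8),(240,-28,58)),((273.8,402),(240,28,58))]
cT=[(137,150),(453,126),(462,226),(141,252)]
cr=[(1,-1),(0,-1),(0,1),(1,1)]
def w(p,P):
    P=np.array(P,float)/1e3;c,s=np.cos(p[0]),np.sin(p[0])
    return np.c_[c*P[:,0]-s*P[:,1]+p[1],s*P[:,0]+c*P[:,1]+p[2],P[:,2]]
def res(p):
    r=[(proj(kt,w(p,[b for a,b in T]))-[a for a,b in T]),
       (proj(ks,w(p,[b for a,b in S]))-[a for a,b in S])]
    C=[(p[3]*1e3+640*a,p[4]*1e3+100*b,14) for a,b in cr]
    r.append(proj(kt,w(p,C))-cT)
    return np.vstack(r)
s=least_squares(lambda p:res(p).ravel(),[1.64,.62,.1,-.33,-.04],loss="soft_l1")
p=s.x
if __name__=="__main__":
    print(p,np.degrees(p[0]));print(res(p).round(1))
E
python3 fit.py
```

```text
[ 1.64844085  0.59651511  0.10785062 -0.33220655 -0.04305763] 94.44870361953471
[[-0.7  0.4]
 [-1.7  0.3]
 [-0.3  1. ]
 [-1.4  0.7]
 [-2.3  0. ]
 [-1.2  0.2]
 [-0.5 -0.1]
 [-0.4 -0.4]
 [ 0.4 -0.5]
 [ 0.1 -1.3]
 [ 0.1 -0.6]
 [-0.2 -0.7]
 [-0.7 -1.1]
 [-0.3 -1. ]
 [-0.4  2.4]
 [-0.8  0.9]
 [ 0.9 -1.1]
 [ 0.4 -1.3]]
```

```bash
python3 - <<'E'
from fit import *
s=robot.observe();Rm=R.from_euler("xyz",s["tool_rot"]).as_matrix();print(Rm.round(3))
k=robot.get_calibration("wrist");V=k["view"];o=-V[:3,:3].T@V[:3,3]
print("cam in tool",Rm.T@(o-s["tool_pos"]),"view dir in tool",Rm.T@(-V[2,:3]),"camx in tool",Rm.T@V[0,:3])
# carriers : spool tops z .076
def r2(P):
    c,sn=np.cos(p[0]),np.sin(p[0]);d=P[:,:2]-p[1:3];return np.c_[c*d[:,0]+sn*d[:,1],-sn*d[:,0]+c*d[:,1]]*1e3
# top faces corners in crop b (u/4+285, v/4+110)
b=lambda a:np.array(a)/4+[285,110]
tops=b([(284,362),(373,352),(462,338),(551,333)])
print("spool tops top cam",r2(unproj(kt,tops,.076)).round(1))
tops=np.array([(272,308),(271,214),(267,130),(270,48)])/6+[220,150]
print("spool tops side cam",r2(unproj(ks,tops,.076)).round(1))
face=b([(233,342),(242,418),(578,303),(583,385)])
print("block corners",r2(unproj(kt,face,.044)).round(1))
E
```

```text
[[ 0.     0.244  0.97 ]
 [ 0.     0.97  -0.244]
 [-1.     0.     0.   ]]
cam in tool [-0.15659118  0.00076678 -0.07073472] view dir in tool [ 9.64851840e-01 -8.27768782e-04  2.62793154e-01] camx in tool [7.35763800e-04 9.99999629e-01 4.48510234e-04]
spool tops top cam [[-119.4    1. ]
 [-161.3   -0.3]
 [-203.3   -3.6]
 [-245.    -2.6]]
spool tops side cam [[-114.9    4.8]
 [-157.6    2.6]
 [-198.7   -0.4]
 [-241.4   -1.4]]
block corners [[ -98.8  -15.8]
 [ -99.9   21.5]
 [-266.9  -21.4]
 [-265.2   18.7]]
```

```bash
cat > plan.py <<'E'
from fit import *
def state():
    s=robot.observe();Rm=R.from_euler("xyz",s["tool_rot"]).as_matrix()
    c,sn=np.cos(p[0]),np.sin(p[0]);d=s["tool_pos"][:2]-p[1:3]
    yaw=np.arctan2(Rm[1,2],Rm[0,2])-p[0]+np.pi  # tool z vs rack -x
    yaw=(yaw+np.pi)%(2*np.pi)-np.pi
    print("t %.2f rack x %.1f y %.1f z %.1f(tile) yaw %.2f deg F_rack %s open %.1f q %s"%(s["time"],1e3*(c*d[0]+sn*d[1]),1e3*(-sn*d[0]+c*d[1]),1e3*(s["tool_pos"][2]-.014),np.degrees(yaw),np.round([c*s["contact_force"][0]+sn*s["contact_force"][1],-sn*s["contact_force"][0]+c*s["contact_force"][1],s["contact_force"][2]],1),1e3*s["opening"],s["qpos"].round(2)))
    return s,Rm,np.degrees(yaw)
def rows(rx,ry,z,n,yaw=0):
    "rack mm, z above tile mm"
    s,Rm,y=state()
    t=w(p,[(rx,ry,z+14)])[0];d=t-s["tool_pos"]
    turn=(y-yaw)/n  # deg about tool x (down)
    for i in range(n):
        Ri=Rm@R.from_euler("x",turn*i,degrees=True).as_matrix()
        print((Ri.T@d/n).round(4).tolist(),round(turn,2))
E
python3 - <<'E'
from plan import *
rows(-30,0,190,10)
E
```

```text
t 0.75 rack x 436.4 y 435.7 z 212.7(tile) yaw 71.41 deg F_rack [-0.6  0.4 -0.1] open 92.1 q [ 1.18  0.34  1.52 -0.    1.28 -0.15]
[0.0023, -0.0303, 0.0562] 7.14
[0.0023, -0.0231, 0.0595] 7.14
[0.0023, -0.0155, 0.0619] 7.14
[0.0023, -0.0077, 0.0634] 7.14
[0.0023, 0.0002, 0.0638] 7.14
[0.0023, 0.0082, 0.0633] 7.14
[0.0023, 0.016, 0.0618] 7.14
[0.0023, 0.0235, 0.0593] 7.14
[0.0023, 0.0307, 0.0559] 7.14
[0.0023, 0.0374, 0.0517] 7.14
```

>>> play_rows([
  [[0.001,-0.019,0.035,7.1,-1],[0.001,-0.0145,0.037,7.1,-1],[0.001,-0.0097,0.0387,7.1,-1],[0.001,-0.0048,0.0396,7.1,-1],[0.001,0,0.04,7.1,-1],[0.001,0.005,0.0395,7.1,-1],[0.001,0.01,0.0386,7.1,-1],[0.001,0.0147,0.037,7.1,-1],[0.001,0.019,0.035,7.1,-1],[0.001,0.023,0.032,7.1,-1]],
])

```text
time: 1.75
tool_pos: [0.4248, 0.229, 0.217]
tool_rot: [2.514, 1.565, 0.988]
contact_force: [0.4, 0.2, -0.8]
opening: 0.016
```

```bash
python3 - <<'E'
from plan import *
rows(-30,0,190,10)
E
```

```text
t 1.75 rack x 134.1 y 161.8 z 203.0(tile) yaw -1.84 deg F_rack [ 0.2 -0.4 -0.8] open 16.0 q [0.33 0.27 1.66 0.   1.21 0.29]
[0.0013, 0.0167, 0.0159] -0.18
[0.0013, 0.0166, 0.0159] -0.18
[0.0013, 0.0166, 0.016] -0.18
[0.0013, 0.0165, 0.016] -0.18
[0.0013, 0.0165, 0.0161] -0.18
[0.0013, 0.0164, 0.0162] -0.18
[0.0013, 0.0164, 0.0162] -0.18
[0.0013, 0.0163, 0.0163] -0.18
[0.0013, 0.0163, 0.0163] -0.18
[0.0013, 0.0162, 0.0164] -0.18
```

>>> play_rows([
  [[0.0017,0.022,0.021,-0.2,-1],[0.0017,0.022,0.021,-0.2,-1],[0.0017,0.022,0.021,-0.2,-1],[0.0017,0.022,0.021,-0.2,-1],[0.0017,0.022,0.0215,-0.2,-1],[0.0017,0.022,0.022,-0.2,-1],[0.0017,0.022,0.022,-0.2,-1],[0.001,0.01,0.012,0,-1],[0,0,0,0,-1],[0,0,0,0,-1]],
])

```text
time: 2.75
tool_pos: [0.6058, 0.065, 0.2027]
tool_rot: [2.511, 1.565, 0.999]
contact_force: [-0.1, 0.3, 0.2]
opening: 0.0003
```

```bash
python3 - <<'E'
from plan import *
import pickle
state()
k=robot.get_calibration("wrist");im=robot.read_camera("wrist");cv2.imwrite("pics/w1.png",im[:,:,::-1]);pickle.dump(k,open("w1.pkl","wb"))
E
```

```text
t 2.75 rack x -43.5 y -5.9 z 188.7(tile) yaw -1.05 deg F_rack [0.3 0.  0.2] open 0.3 q [-0.02  0.51  1.32  0.01  1.31 -0.08]
```

View pics/w1.png

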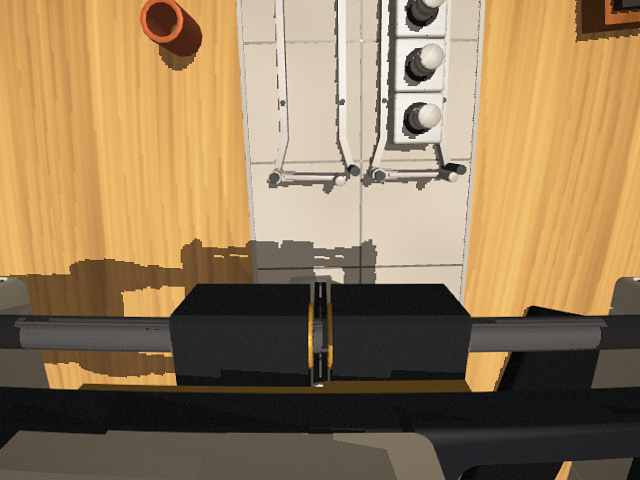

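```bash
python3 - <<'E'
from plan import *
import pickle
k=pickle.load(open("w1.pkl","rb"))
im=cv2.imread("pics/w1.png")
P=[(0,32,56),(4,-33,56),(0,-20,76),(0,-53,56),(4,-118,56),(0,-105,76),(6,28.5,26),(30,22,26),(30,-22,26),(200,22,26),(200,-22,26)]
uv=proj(k,w(p,P));print(uv.round(1))
x0,y0=230,0
z=cv2.resize(im[0:190,x0:490],None,fx=3,fy=3,interpolation=cv2.INTER_CUBIC)
for u in uv: cv2.drawMarker(z,tuple(int(v) for v in ((u-[x0,y0])*3+1)),(0,0,255),0,10,1)
cv2.imwrite("pics/w1z.png",z)
E
```

```text
[[270.5 177.5]
 [352.6 170.8]
 [337.4 178.6]
 [377.8 175.5]
 [459.3 169.2]
 [451.3 176.8]
 [278.4 167.2]
 [284.8 138.5]
 [336.6 137.5]
 [276.8 -87. ]
 [334.2 -88.2]]
```

View pics/w1z.png

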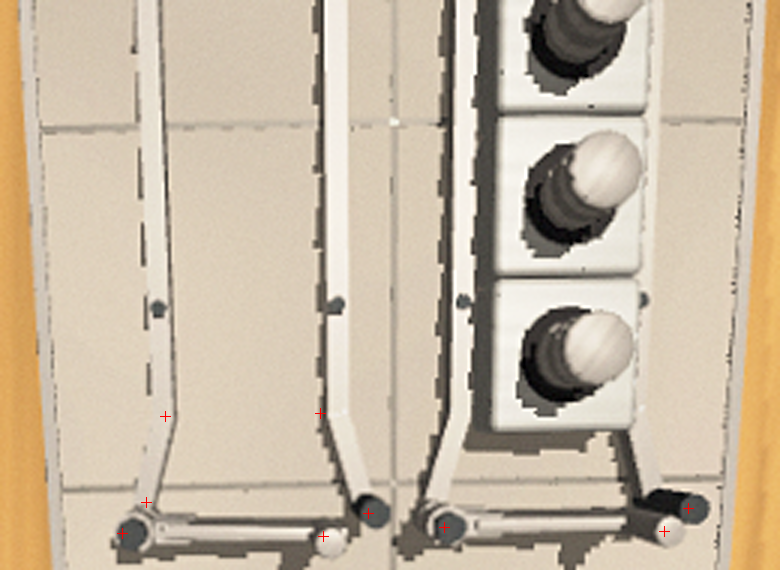

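```bash
python3 - <<'E'
s=open("fit.py").read()
s=s.replace("cT=[","""import pickle
kw=pickle.load(open("w1.pkl","rb"))
W=[((275,177),(0,32,56)),((340.3,180.3),(0,-20,76)),((354.7,170.3),(4,-33,56)),((379,174.7),(0,-53,56)),((452.7,177),(0,-105,76)),((461.3,169),(4,-118,56)),((287.7,139.3),(30,22,26)),((339,136.7),(30,-22,26))]
cT=[""",1)
s=s.replace("    r.append(","    r.append(2*(proj(kw,w(p,[b for a,b in W]))-[a for a,b in W]))\n    r.append(",1)
open("fit.py","w").write(s)
E
python3 fit.py; python3 - <<'E'
from plan import *
rows(0,-20,120,11,90)
E
```

```text
[ 1.64894518  0.59809218  0.10803868 -0.33228831 -0.04139915] 94.47759947708623
[[-0.8 -0.5]
 [-1.8 -0.5]
 [-0.5  0.2]
 [-1.5 -0.1]
 [-2.4 -0.8]
 [-1.3 -0.6]
 [-1.6 -0. ]
 [-1.5 -0.3]
 [-0.6 -0.4]
 [-0.9 -1.2]
 [-1.  -0.5]
 [-1.2 -0.7]
 [-1.9 -1. ]
 [-1.5 -0.9]
 [-5.   0.8]
 [-1.5 -3.7]
 [-0.2  0.7]
 [ 1.6  1.2]
 [ 1.4 -0.8]
 [-0.1  0.1]
 [-2.1 -1.8]
 [-1.1  1.3]
 [-0.4  2.5]
 [-0.8  0.8]
 [ 0.9 -1.1]
 [ 0.4 -1.2]]
t 2.80 rack x -43.3 y -4.1 z 188.8(tile) yaw -1.05 deg F_rack [-0.5 -0.9 -0. ] open 0.4 q [-0.02  0.51  1.32  0.01  1.31 -0.08]
[0.0063, 0.0013, -0.0039] -8.28
[0.0063, 0.0019, -0.0037] -8.28
[0.0063, 0.0024, -0.0034] -8.28
[0.0063, 0.0029, -0.003] -8.28
[0.0063, 0.0033, -0.0026] -8.28
[0.0063, 0.0036, -0.0021] -8.28
[0.0063, 0.0039, -0.0015] -8.28
[0.0063, 0.0041, -0.0009] -8.28
[0.0063, 0.0041, -0.0004] -8.28
[0.0063, 0.0042, 0.0002] -8.28
[0.0063, 0.0041, 0.0008] -8.28
```

>>> play_rows([
  [[0.0065,0.0013,-0.004,-8.5,-0.48],[0.0065,0.0019,-0.0038,-8.5,-0.48],[0.0065,0.0025,-0.0035,-8.5,-0.48],[0.0065,0.003,-0.003,-8.5,-0.48],[0.0065,0.0034,-0.0026,-8.5,-0.48],[0.0065,0.0037,-0.002,-8.5,-0.48],[0.0065,0.004,-0.0014,-8.5,-0.48],[0.0065,0.0042,-0.0008,-8.5,-0.48],[0.0065,0.0043,-0.0003,-8.5,-0.48],[0.006,0.0043,0.0003,-8.5,-0.48]],
])

```text
time: 3.8
tool_pos: [0.6076, 0.1219, 0.1424]
tool_rot: [0.956, 1.561, 0.951]
contact_force: [-0.6, -0.0, 0.8]
opening: 0.0234
```

```bash
python3 - <<'E'
from plan import *
rows(0,-20,66,8,90)
E
```

```text
t 3.80 rack x 13.1 y -10.5 z 128.4(tile) yaw 85.24 deg F_rack [0.  0.6 0.8] open 23.4 q [ 0.07  0.58  1.37  0.01  1.18 -1.5 ]
[0.0078, -0.0016, 0.0013] -0.59
[0.0078, -0.0016, 0.0013] -0.59
[0.0078, -0.0016, 0.0012] -0.59
[0.0078, -0.0016, 0.0012] -0.59
[0.0078, -0.0016, 0.0012] -0.59
[0.0078, -0.0017, 0.0012] -0.59
[0.0078, -0.0017, 0.0012] -0.59
[0.0078, -0.0017, 0.0012] -0.59
```

>>> play_rows([
  [[0.008,-0.0018,0.0013,-0.6,-0.48],[0.008,-0.0018,0.0013,-0.6,-0.48],[0.008,-0.0018,0.0013,-0.6,-0.48],[0.008,-0.0018,0.0013,-0.6,-0.48],[0.008,-0.0018,0.0013,-0.6,-0.48],[0.008,-0.0018,0.0013,-0.6,-0.48],[0.004,-0.0018,0.0013,-0.6,-0.48],[0,0,0,-0.6,-0.48],[0,0,0,0,-0.48],[0,0,0,0,-0.48]],
])

```text
time: 4.8
tool_pos: [0.6156, 0.1111, 0.0862]
tool_rot: [1.046, 1.562, 1.126]
contact_force: [-0.1, 0.1, 1.3]
opening: 0.0241
```

```bash
python3 - <<'E'
from plan import *
rows(0,-20,44,6,90)
for c in ("wrist","side"):
    im=robot.read_camera(c)[:,:,::-1];cv2.imwrite(f"pics/{c}2.png",im if c=="wrist" else cv2.resize(im[180:330,150:350],None,fx=4,fy=4,interpolation=cv2.INTER_CUBIC))
E
```

```text
t 4.80 rack x 1.7 y -17.7 z 72.2(tile) yaw 90.08 deg F_rack [0.1 0.1 1.3] open 24.1 q [ 0.05  0.65  1.41  0.01  1.07 -1.6 ]
[0.0047, -0.0003, 0.0004] 0.01
[0.0047, -0.0003, 0.0004] 0.01
[0.0047, -0.0003, 0.0004] 0.01
[0.0047, -0.0003, 0.0004] 0.01
[0.0047, -0.0003, 0.0004] 0.01
[0.0047, -0.0003, 0.0004] 0.01
```

View pics/wrist2.png

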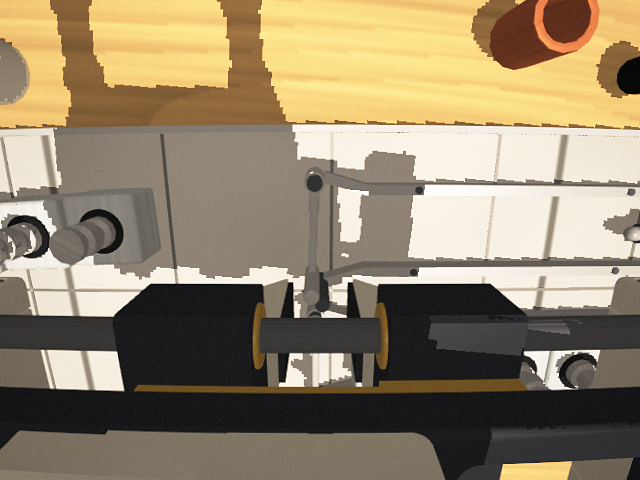

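View pics/side2.png

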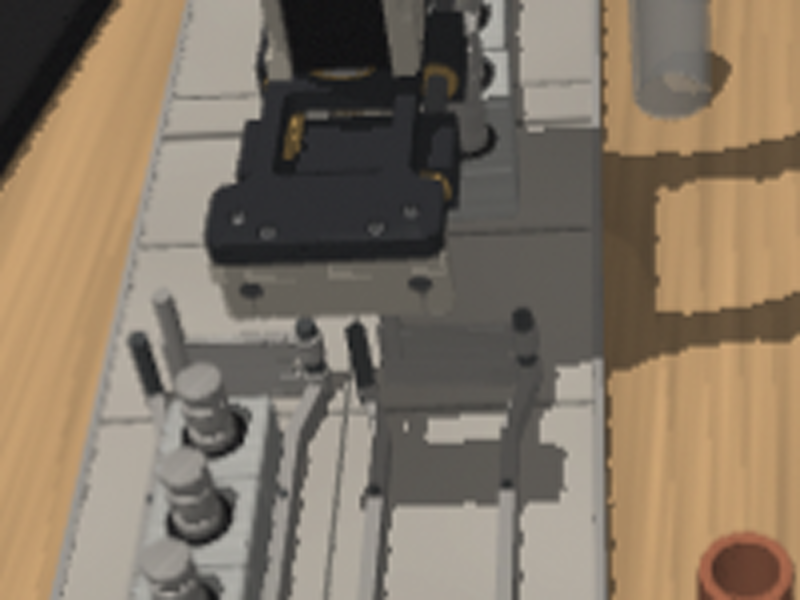

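>>> play_rows([
  [[0.005,-0.0004,0.0004,0,-0.48],[0.005,-0.0004,0.0004,0,-0.48],[0.005,-0.0004,0.0004,0,-0.48],[0.005,-0.0004,0.0004,0,-0.48],[0.005,0,0.0004,0,-0.48],[0.004,0,0.0004,0,-0.48],[0,0,0,0,-0.5],[0,0,0,0,-0.56],[0,0,0,0,-0.6],[0,0,0,0,-0.6]],
])

```text
time: 5.9
tool_pos: [0.6186, 0.1103, 0.055]
tool_rot: [0.979, 1.562, 1.059]
contact_force: [0.5, 0.8, 0.1]
opening: 0.0186
```

```bash
python3 - <<'E'
from plan import *
s,Rm,y=state()
# arc path
pos=s["tool_pos"].copy();M=Rm.copy();y0=y
for th in np.arange(6,125,6):
    t=np.radians(th);tgt=w(p,[(-52*np.sin(t)*1.0,32-52*np.cos(t),0)])[0];d=tgt-pos;d[2]=0
    print(th,(M.T@d).round(4).tolist())
    pos[:2]+=d[:2];M=M@R.from_euler("x",6,degrees=True).as_matrix()
im=robot.read_camera("wrist")[:,:,::-1];cv2.imwrite(f"pics/wrist3.png",im)
E
```

```text
t 5.90 rack x 0.6 y -20.6 z 41.0(tile) yaw 90.10 deg F_rack [ 0.7 -0.6  0.1] open 18.6 q [ 0.05  0.69  1.43  0.01  1.01 -1.61]
6 [-0.0001, -0.006, -0.0009]
12 [-0.0, -0.0054, -0.0003]
18 [-0.0, -0.0054, -0.0003]
24 [-0.0, -0.0054, -0.0003]
30 [-0.0, -0.0054, -0.0003]
36 [-0.0001, -0.0054, -0.0003]
42 [-0.0, -0.0054, -0.0003]
48 [-0.0, -0.0054, -0.0003]
54 [-0.0, -0.0054, -0.0003]
60 [-0.0, -0.0054, -0.0003]
66 [-0.0, -0.0054, -0.0003]
72 [-0.0, -0.0054, -0.0003]
78 [-0.0, -0.0054, -0.0003]
84 [-0.0, -0.0054, -0.0003]
90 [-0.0, -0.0054, -0.0003]
96 [-0.0, -0.0054, -0.0003]
102 [-0.0, -0.0054, -0.0003]
108 [-0.0, -0.0054, -0.0003]
114 [-0.0, -0.0054, -0.0003]
120 [-0.0, -0.0054, -0.0003]
```

View pics/wrist3.png

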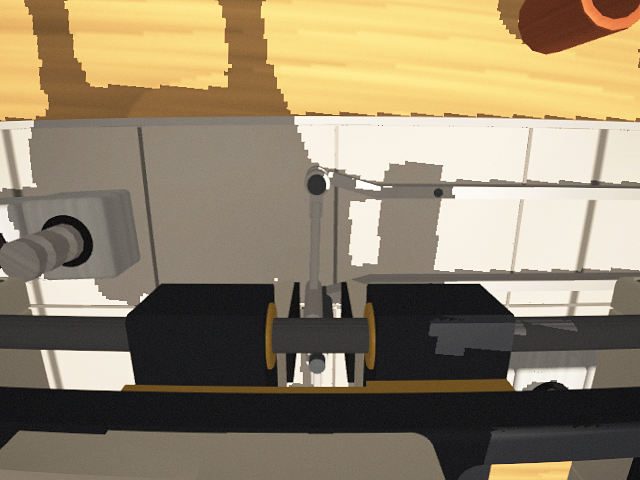

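>>> play_rows([
  [[-0.0002,-0.006,-0.0008,6,-0.6],[-0.0002,-0.0055,-0.0003,6,-0.6],[-0.0001,-0.0055,-0.0003,6,-0.6],[-0.0001,-0.0055,-0.0003,6,-0.6],[0,-0.0055,-0.0003,6,-0.6],[0,-0.0055,-0.0003,6,-0.6],[0,-0.0055,-0.0003,6,-0.6],[0,-0.0055,-0.0003,6,-0.6],[0,-0.0055,-0.0003,6,-0.6],[0,0,0,0,-0.6]],
])

```text
time: 6.95
tool_pos: [0.6012, 0.0669, 0.0575]
tool_rot: [1.635, 1.554, 0.735]
contact_force: [-0.2, 0.7, 0.3]
opening: 0.0185
```

```bash
cat > arc.py <<'E'
from plan import *
def arc(th0,th1,n):
    s,Rm,y=state()
    c,sn=np.cos(p[0]),np.sin(p[0]);d=s["tool_pos"][:2]-p[1:3];x,yy=c*d[0]+sn*d[1],-sn*d[0]+c*d[1]-.032
    th=np.degrees(np.arctan2(-x,-yy));print("theta",th,"rad mm",1e3*np.hypot(x,yy),"yaw+theta",y+th)
    pos=s["tool_pos"].copy();M=Rm.copy()
    if th0 is None: th0=th
    ty=(90-th1)
    for a in np.linspace(th0,th1,n+1)[1:]:
        t=np.radians(a);tgt=w(p,[(-52*np.sin(t),32-52*np.cos(t),0)])[0];dd=tgt-pos;dd[2]=0
        print(round(a,1),(M.T@dd).round(4).tolist(),round((y-ty)/n,2))
        pos[:2]+=dd[:2];M=M@R.from_euler("x",(y-ty)/n,degrees=True).as_matrix()
E
python3 -c "
from arc import *
arc(None,110,10)"
```

```text
t 6.95 rack x -41.3 y 0.2 z 43.5(tile) yaw 33.96 deg F_rack [0.7 0.1 0.3] open 18.5 q [-0.02  0.65  1.51  0.01  0.97 -0.7 ]
theta 52.34982511500984 rad mm 52.13073536832922 yaw+theta 86.31355801743234
58.1 [-0.0001, -0.0052, -0.0001] 5.4
63.9 [-0.0001, -0.0052, 0.0] 5.4
69.6 [-0.0001, -0.0052, 0.0] 5.4
75.4 [-0.0001, -0.0052, -0.0] 5.4
81.2 [-0.0001, -0.0052, -0.0001] 5.4
86.9 [-0.0001, -0.0052, -0.0001] 5.4
92.7 [-0.0001, -0.0052, -0.0001] 5.4
98.5 [-0.0001, -0.0052, -0.0002] 5.4
104.2 [-0.0001, -0.0052, -0.0002] 5.4
110.0 [-0.0001, -0.0052, -0.0002] 5.4
```

>>> play_rows([
  [[0,-0.0056,-0.0001,6,-0.6],[0,-0.0056,0,6,-0.6],[0,-0.0056,0,6,-0.6],[0,-0.0056,0,6,-0.6],[0,-0.0056,-0.0001,6,-0.6],[0,-0.0056,-0.0001,6,-0.6],[0,-0.0056,-0.0001,6,-0.6],[0,-0.0056,-0.0002,6,-0.6],[0,-0.0056,-0.0002,6,-0.6],[0,-0.0056,-0.0002,6,-0.6]],
])

```text
time: 7.95
tool_pos: [0.5539, 0.0574, 0.0593]
tool_rot: [2.325, 1.543, 0.369]
contact_force: [0.2, -2.0, -0.4]
opening: 0.0183
```

```bash
python3 -c "
from arc import *
arc(None,122,4)
im=robot.read_camera('wrist')[:,:,::-1];cv2.imwrite('pics/wrist4.png',im)"
```

```text
t 7.95 rack x -47.1 y 48.0 z 45.3(tile) yaw -26.54 deg F_rack [-2.  -0.  -0.4] open 18.3 q [-0.04  0.57  1.67  0.01  0.88  0.34]
theta 108.80852410352475 rad mm 49.71634376296291 yaw+theta 82.27123430227995
112.1 [-0.0001, -0.0027, 0.0026] 1.37
115.4 [-0.0001, -0.003, 0.0002] 1.37
118.7 [-0.0001, -0.003, 0.0001] 1.37
122.0 [-0.0001, -0.003, 0.0] 1.37
```

View pics/wrist4.png

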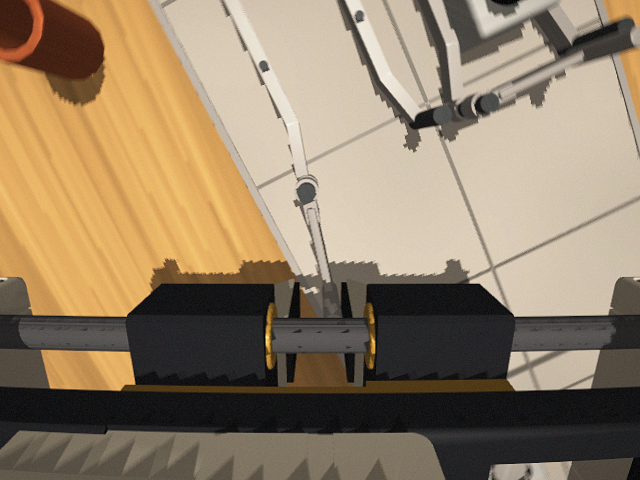

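>>> play_rows([
  [[0,-0.0045,0.002,2,-0.6],[0,-0.0045,0.001,2,-0.6],[0,-0.0045,0,2,-0.6],[0,0.002,0,0,-0.6],[-0.01,0,0,0,-0.6],[-0.015,0,0,0,-0.6],[-0.02,0,0,0,-0.6],[-0.03,0,0,0,-1],[-0.03,0,0,0,-1],[-0.03,0,0,0,-1]],
])

```text
time: 9.0
tool_pos: [0.5387, 0.0585, 0.1994]
tool_rot: [2.488, 1.546, 0.454]
contact_force: [-0.2, 0.7, 0.3]
opening: 0.0013
```

```bash
python3 -c "
from arc import *
s,Rm,y=state();print(Rm.round(3))
rows(-300,0,150,10,0)"
```

```text
t 9.00 rack x -44.8 y 63.1 z 185.4(tile) yaw -31.02 deg F_rack [0.7 0.2 0.3] open 1.3 q [-0.04  0.38  1.54  0.01  1.2   0.42]
[[ 0.022  0.894 -0.447]
 [ 0.011 -0.447 -0.894]
 [-1.     0.015 -0.019]]
t 9.00 rack x -44.8 y 63.1 z 185.4(tile) yaw -31.02 deg F_rack [0.7 0.2 0.3] open 1.3 q [-0.04  0.38  1.54  0.01  1.2   0.42]
[0.0035, 0.0185, 0.0187] -3.1
[0.0035, 0.0175, 0.0197] -3.1
[0.0035, 0.0164, 0.0206] -3.1
[0.0035, 0.0152, 0.0214] -3.1
[0.0035, 0.0141, 0.0222] -3.1
[0.0035, 0.0128, 0.023] -3.1
[0.0035, 0.0116, 0.0236] -3.1
[0.0035, 0.0103, 0.0242] -3.1
[0.0035, 0.009, 0.0247] -3.1
[0.0035, 0.0076, 0.0252] -3.1
```

>>> play_rows([
  [[0.0025,0.0195,0.0195,-3.2,-1],[0.0025,0.0185,0.0205,-3.2,-1],[0.0025,0.0172,0.0215,-3.2,-1],[0.0025,0.016,0.0223,-3.2,-1],[0.0025,0.0147,0.0232,-3.2,-1],[0.0025,0.0134,0.024,-3.2,-1],[0.0025,0.0121,0.0246,-3.2,-1],[0.0025,0.0107,0.0252,-3.2,-1],[0.0025,0.0094,0.0257,-3.2,-1],[0.0025,0.008,0.0262,-3.2,-1]],
])

```text
time: 10.0
tool_pos: [0.6422, -0.2063, 0.1921]
tool_rot: [1.627, 1.526, 0.208]
contact_force: [0.7, -0.5, 0.2]
opening: 0.0006
```

```bash
python3 -c "
from arc import *
rows(-300,0,150,4,0)"
```

```text
t 10.00 rack x -316.8 y -19.5 z 178.1(tile) yaw 4.21 deg F_rack [-0.6 -0.7  0.2] open 0.6 q [-0.44  0.62  1.15  0.03  1.33 -0.59]
[0.0068, -0.0049, -0.0045] 1.05
[0.0068, -0.0049, -0.0044] 1.05
[0.0068, -0.005, -0.0044] 1.05
[0.0068, -0.0051, -0.0043] 1.05
```

>>> play_rows([
  [[0.006,-0.005,-0.0055,1,-1],[0.006,-0.005,-0.0055,1,-1],[0.006,-0.005,-0.005,1,-1],[0.006,-0.004,-0.004,1,-1],[0,0,0,0,-1],[0,0,0,0,-1],[0,0,0,0,-1],[0,0,0,0,-1],[0,0,0,0,-1],[0,0,0,0,-1]],
])

```text
time: 11.0
tool_pos: [0.6212, -0.1882, 0.1688]
tool_rot: [1.659, 1.524, 0.172]
contact_force: [-0.2, 0.5, -0.6]
opening: 0.0007
```

```bash
python3 -c "
from arc import *
s,Rm,y=state();print(Rm.round(3))
k=robot.get_calibration('wrist');pickle.dump(k,open('w5.pkl','wb'))
im=robot.read_camera('wrist')[:,:,::-1];cv2.imwrite('pics/w5.png',im)
cv2.imwrite('pics/t5.png',cv2.resize(robot.read_camera('top')[:,:,::-1][110:260,270:470],None,fx=4,fy=4,interpolation=cv2.INTER_CUBIC))
P=[(0,32,56),(4,-33,56),(-300,0,14),(-100,0,14),(-100,-20,44),(-100,20,44),(-266,20,44),(-266,-20,44)]
print(proj(k,w(p,P)).round(1))
"
```

```text
t 11.00 rack x -297.2 y 0.1 z 154.8(tile) yaw 0.34 deg F_rack [ 0.5  0.2 -0.6] open 0.7 q [-0.43  0.59  1.28  0.03  1.23 -0.52]
[[ 0.046  0.995  0.084]
 [ 0.008  0.084 -0.996]
 [-0.999  0.047 -0.004]]
[[ 260.7 -240.1]
 [ 368.8 -242.1]
 [ 311.5  231.1]
 [ 311.7  -35.8]
 [ 343.4  -55. ]
 [ 282.3  -56.7]
 [ 285.6  195.8]
 [ 339.4  195.7]]
```

View pics/w5.png

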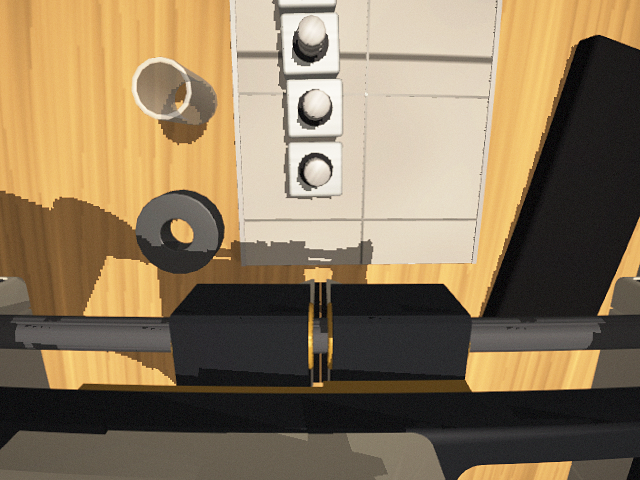

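View pics/t5.png

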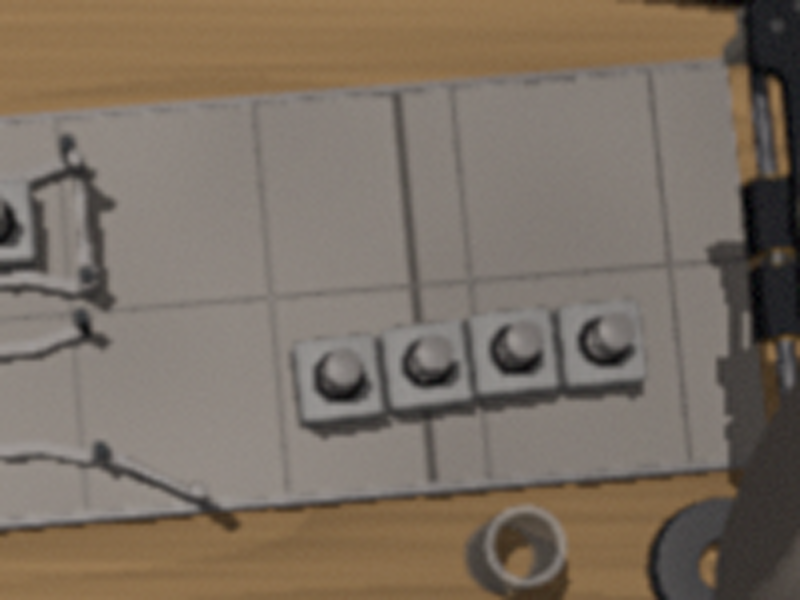

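```bash
python3 - <<'E'
from plan import *
im=cv2.imread("pics/w5.png");cv2.imwrite("pics/w5z.png",cv2.resize(im[0:150,230:380],None,fx=4,fy=4,interpolation=cv2.INTER_CUBIC))
cv2.imwrite("pics/w5y.png",cv2.resize(im[70:220,230:380],None,fx=4,fy=4,interpolation=cv2.INTER_CUBIC))
E
```

```text
(no output)
```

View pics/w5z.png

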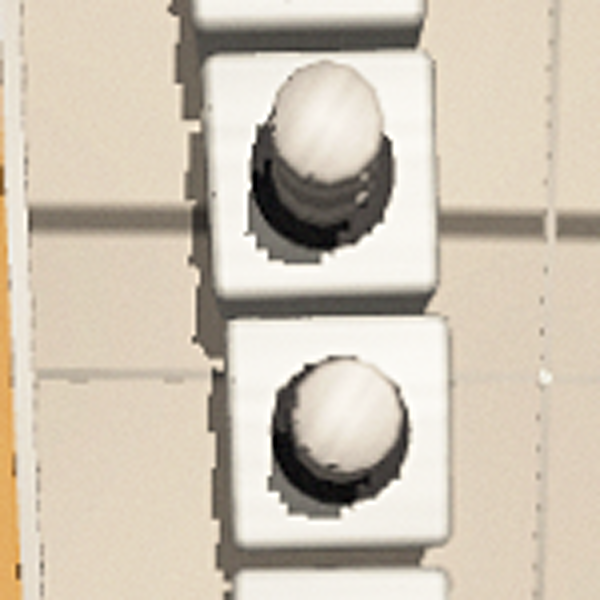

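View pics/w5y.png

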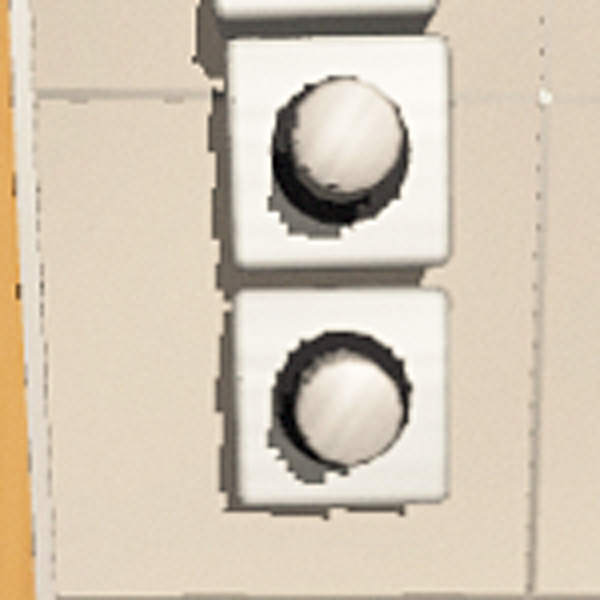

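```bash
python3 - <<'E'
from plan import *
k=pickle.load(open("w5.pkl","rb"))
c,sn=np.cos(p[0]),np.sin(p[0])
def rr(uv,z):
    P=unproj(k,uv,z);d=P[:,:2]-p[1:3];return (np.c_[c*d[:,0]+sn*d[:,1],-sn*d[:,0]+c*d[:,1]]*1e3).round(1)
b=lambda a,o:np.array(a)/4+[230,o]
for n,a,o in [("c2",[(203,58),(432,50),(438,288),(215,300)],0),("c3",[(228,318),(450,315),(452,545),(238,548)],0),("c4",[(235,290),(450,290),(448,502),(240,504)],70),("c1rear",[(195,25),(422,20)],0)]:
    r=rr(b(a,o),.044);print(n,r.tolist(),r.mean(0))
print("slab edges/line", rr(b([(20,300),(30,600)],0),.014), "tile joint",rr(b([(552,100),(530,590)],0),.014), "corners",rr([(242,264),(478,265)],.014))
print(p)
E
```

```text
c2 [[-143.5, 21.5], [-141.6, -17.0], [-179.6, -18.6], [-182.1, 20.0]] [-161.7      1.475]
c3 [[-185.0, 17.8], [-184.1, -20.8], [-223.1, -21.8], [-223.8, 16.5]] [-204.      -2.075]
c4 [[-227.6, 17.1], [-227.4, -21.6], [-265.9, -21.9], [-266.2, 16.7]] [-246.775   -2.425]
c1rear [[-138.4, 22.8], [-136.9, -15.2]] [-137.65    3.8 ]
slab edges/line [[-177.5   58.4]
 [-233.6   58.8]] tile joint [[-140.6  -42.5]
 [-231.3  -40.9]] corners [[-328.6   59.5]
 [-331.8 -148.1]]
[ 1.64894518  0.59809218  0.10803868 -0.33228831 -0.04139915]
```

```bash
python3 - <<'E'
from plan import *
rows(-290,-1,14.5,9,0)
c,sn=np.cos(p[0]),np.sin(p[0])
for uv in [(255,377),(254.5,379)]:
    P=unproj(ks,[uv],.029);d=P[:,:2]-p[1:3];print((np.c_[c*d[:,0]+sn*d[:,1],-sn*d[:,0]+c*d[:,1]]*1e3).round(1))
E
```

```text
t 11.10 rack x -297.2 y 0.1 z 154.7(tile) yaw 0.34 deg F_rack [0.1 0.7 0.7] open 0.5 q [-0.43  0.59  1.28  0.03  1.23 -0.52]
[0.0156, -0.0006, -0.0007] 0.04
[0.0156, -0.0006, -0.0007] 0.04
[0.0156, -0.0006, -0.0007] 0.04
[0.0156, -0.0006, -0.0007] 0.04
[0.0156, -0.0006, -0.0007] 0.04
[0.0156, -0.0006, -0.0007] 0.04
[0.0156, -0.0006, -0.0007] 0.04
[0.0156, -0.0006, -0.0007] 0.04
[0.0156, -0.0006, -0.0007] 0.04
[[189.6   0.9]]
[[192.5   0.4]]
```

>>> play_rows([
  [[0.0175,-0.0007,-0.0008,0,-1],[0.0175,-0.0007,-0.0008,0,-1],[0.0175,-0.0007,-0.0008,0,-1],[0.0175,-0.0007,-0.0008,0,-1],[0.0175,-0.0007,-0.0008,0,-1],[0.0175,-0.0007,-0.0008,0,-1],[0.0175,-0.0007,-0.0008,0,-1],[0.008,0,0,0,-1],[0.002,0,0,0,-1],[0,0,0,0,-1]],
])

```text
time: 12.1
tool_pos: [0.6237, -0.1835, 0.0329]
tool_rot: [1.613, 1.521, 0.125]
contact_force: [0.7, -0.4, -0.1]
opening: 0.0007
```

```bash
python3 - <<'E'
from plan import *
rows(-275,-1,14.5,9,0)
s=robot.observe();print(s["contact_force"])
cv2.imwrite('pics/w6.png',robot.read_camera('wrist')[:,:,::-1])
cv2.imwrite('pics/s6.png',cv2.resize(robot.read_camera('side')[:,:,::-1][90:260,180:380],None,fx=3.5,fy=3.5,interpolation=cv2.INTER_CUBIC))
E
```

```text
t 12.10 rack x -292.7 y -2.8 z 18.9(tile) yaw 0.28 deg F_rack [-0.5 -0.7 -0.1] open 0.7 q [-0.42  0.74  1.42  0.03  0.95 -0.52]
[0.0005, -0.0002, -0.002] 0.03
[0.0005, -0.0002, -0.002] 0.03
[0.0005, -0.0002, -0.002] 0.03
[0.0005, -0.0002, -0.002] 0.03
[0.0005, -0.0002, -0.002] 0.03
[0.0005, -0.0002, -0.002] 0.03
[0.0005, -0.0002, -0.002] 0.03
[0.0005, -0.0002, -0.002] 0.03
[0.0005, -0.0002, -0.002] 0.03
[ 0.73613464 -0.42762071 -0.13556995]
```

View pics/w6.png

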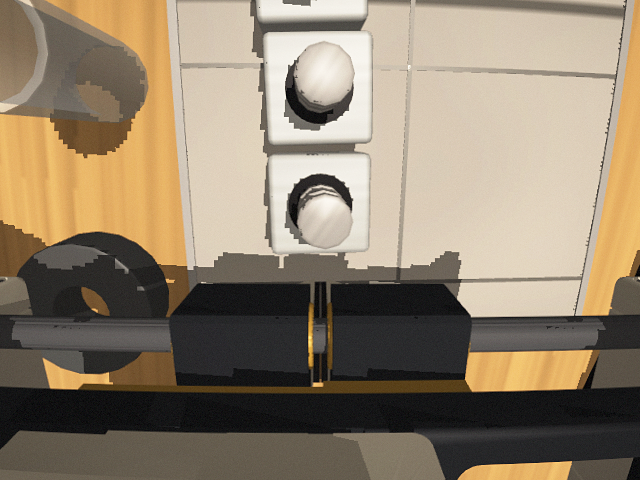

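View pics/s6.png

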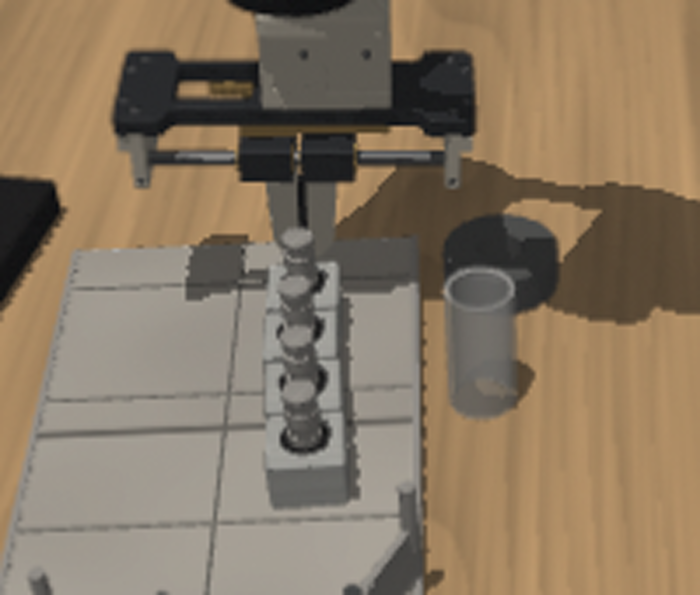

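>>> play_rows([
  [[0.001,-0.0002,-0.003,0,-1],[0.001,-0.0002,-0.003,0,-1],[0.001,-0.0002,-0.003,0,-1],[0.0005,-0.0002,-0.003,0,-1],[0,-0.0002,-0.003,0,-1],[0,0,-0.003,0,-1],[0,0,-0.003,0,-1],[0,0,-0.003,0,-1],[0,0,-0.003,0,-1],[0,0,-0.003,0,-1]],
])

```text
time: 13.2
tool_pos: [0.6223, -0.1549, 0.0327]
tool_rot: [1.479, 1.514, -0.009]
contact_force: [-0.3, -4.5, -1.8]
opening: 0.0006
```

```bash
python3 - <<'E'
from plan import *
rows(-230,-1,16,10,0)
cv2.imwrite('pics/w7.png',robot.read_camera('wrist')[:,:,::-1])
E
```

```text
t 13.20 rack x -264.0 y -3.6 z 18.7(tile) yaw 0.27 deg F_rack [-4.5  0.7 -1.8] open 0.6 q [-0.37  0.72  1.46  0.03  0.91 -0.47]
[0.0002, -0.0003, -0.0034] 0.03
[0.0002, -0.0003, -0.0034] 0.03
[0.0002, -0.0003, -0.0034] 0.03
[0.0002, -0.0003, -0.0034] 0.03
[0.0002, -0.0003, -0.0034] 0.03
[0.0002, -0.0003, -0.0034] 0.03
[0.0002, -0.0003, -0.0034] 0.03
[0.0002, -0.0003, -0.0034] 0.03
[0.0002, -0.0003, -0.0034] 0.03
[0.0002, -0.0003, -0.0034] 0.03
```

View pics/w7.png

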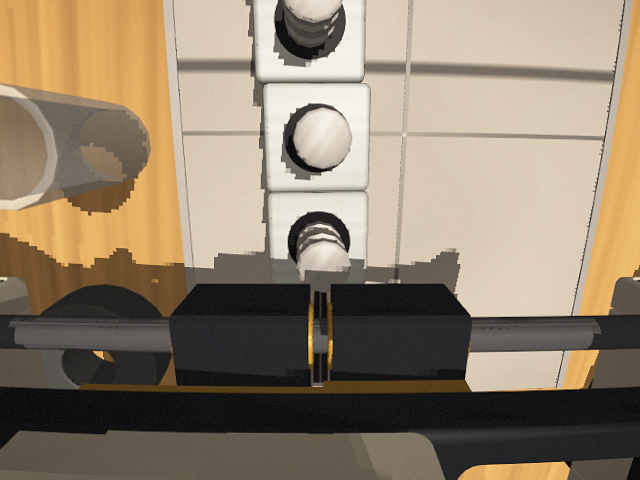

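>>> play_rows([
  [[0.0004,-0.0003,-0.004,0,-1],[0.0004,-0.0003,-0.005,0,-1],[0.0004,-0.0003,-0.005,0,-1],[0.0004,-0.0003,-0.005,0,-1],[0.0004,-0.0003,-0.005,0,-1],[0.0004,-0.0003,-0.005,0,-1],[0.0004,-0.0003,-0.005,0,-1],[0.0004,-0.0003,-0.005,0,-1],[0.0004,-0.0003,-0.005,0,-1],[0.0004,-0.0003,-0.005,0,-1]],
])

```text
time: 14.25
tool_pos: [0.6198, -0.1114, 0.0327]
tool_rot: [1.326, 1.5, -0.164]
contact_force: [0.3, -5.7, 0.1]
opening: 0.0008
```

```bash
cat > pic.py <<'E'
from plan import *
import sys
n=sys.argv[1]
s,Rm,y=state();c,sn=np.cos(p[0]),np.sin(p[0]);print("tool x in rack",(c*Rm[0,0]+sn*Rm[1,0]).round(3),(-sn*Rm[0,0]+c*Rm[1,0]).round(3))
a=robot.read_camera('wrist')[:,:,::-1][0:300,100:540]
b=cv2.resize(robot.read_camera('side')[:,:,::-1][130:310,200:350],(360,432),interpolation=cv2.INTER_CUBIC)
o=np.zeros((432,800,3),np.uint8);o[:300,:440]=a;o[:,440:]=b;cv2.imwrite(f'pics/{n}.png',o)
E
python3 pic.py p8
```

```text
t 14.25 rack x -220.5 y -4.5 z 18.7(tile) yaw 0.15 deg F_rack [-5.7  0.2  0.1] open 0.8 q [-0.3   0.69  1.51  0.01  0.87 -0.39]
tool x in rack -0.017 -0.068
```

View pics/p8.png

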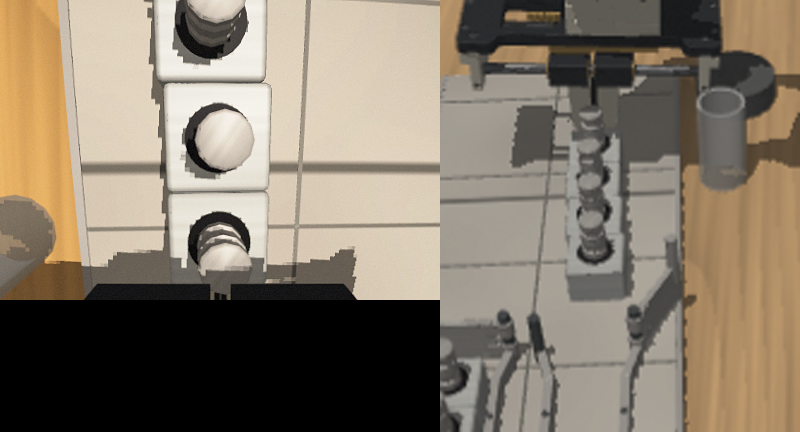

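>>> play_rows([
  [[0.0006,-0.0008,-0.006,0,-1],[0.0006,-0.0008,-0.007,0,-1],[0.0006,-0.0008,-0.007,0,-1],[0.0006,-0.0008,-0.007,0,-1],[0.0006,-0.0008,-0.007,0,-1],[0.0006,-0.0008,-0.007,0,-1],[0.0006,-0.0008,-0.007,0,-1],[0.0006,-0.0008,-0.007,0,-1],[0.0006,-0.0008,-0.006,0,-1],[0.0006,-0.0006,-0.005,0,-1]],
])

```text
time: 15.35
tool_pos: [0.615, -0.0545, 0.0328]
tool_rot: [1.221, 1.477, -0.271]
contact_force: [0.1, -8.2, 2.8]
opening: 0.0004
```

```bash
python3 pic.py p9
```

```text
t 15.35 rack x -163.4 y -4.1 z 18.8(tile) yaw -0.05 deg F_rack [-8.2  0.5  2.8] open 0.4 q [-0.21  0.67  1.57 -0.01  0.81 -0.28]
tool x in rack -0.032 -0.088
```

View pics/p9.png

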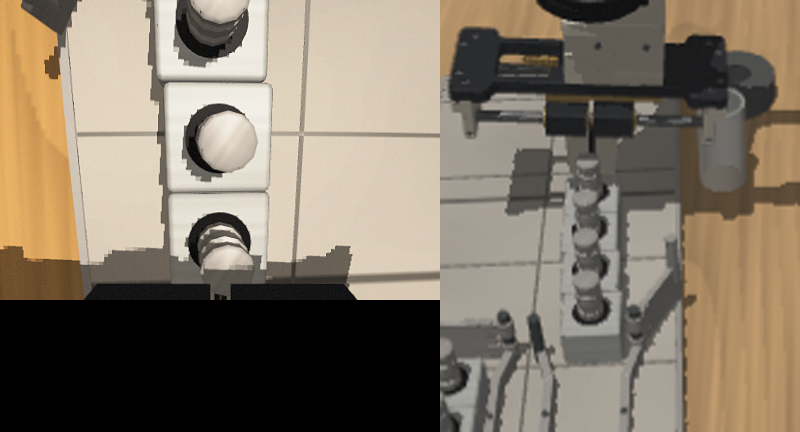

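>>> play_rows([
  [[0,0,0.006,0,-1],[0,0,0.01,0,-1],[0,-0.0005,0.01,0,-1],[0,-0.0005,0.01,0,-1],[0,-0.0005,0.01,0,-1],[0,-0.0005,0.01,0,-1],[0,-0.0005,0.01,0,-1],[0,-0.0005,0.01,0,-1],[0,0,0,0,-1],[0,0,0,0,-1]],
])

```text
time: 16.45
tool_pos: [0.6163, -0.1358, 0.0335]
tool_rot: [1.264, 1.482, -0.23]
contact_force: [0.1, 0.3, -0.0]
opening: 0.0007
```

```bash
python3 pic.py p10
```

```text
t 16.45 rack x -244.5 y 0.9 z 19.5(tile) yaw -0.17 deg F_rack [ 0.3 -0.1 -0. ] open 0.7 q [-0.34  0.69  1.52  0.01  0.84 -0.43]
tool x in rack -0.027 -0.084
```

View pics/p10.png

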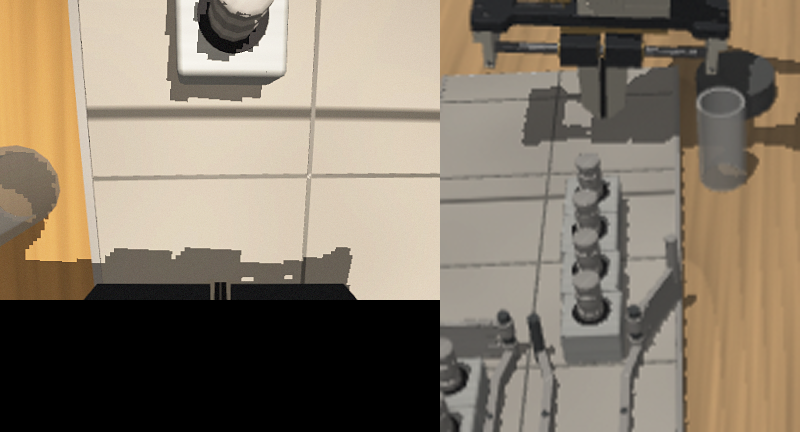

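>>> play_rows([
  [[0,0,0.0045,0,-1],[0,0,0.0045,0,-1],[0,0,0.0045,0,-1],[0,0,0.0045,0,-1],[0,0,0.0045,0,-1],[0,0,0.0045,0,-1],[0,0,0.0045,0,-1],[0,0,0.0045,0,-1],[0,0,0.0045,0,-1],[0,0,0.0045,0,-1]],
])

```text
time: 17.55
tool_pos: [0.6202, -0.1825, 0.0348]
tool_rot: [1.265, 1.482, -0.227]
contact_force: [-0.5, -0.0, 0.2]
opening: 0.0003
```

```bash
cat > st.py <<'E'
from plan import *
s,Rm,y=state();c,sn=np.cos(p[0]),np.sin(p[0]);print("tool x in rack",(c*Rm[0,0]+sn*Rm[1,0]).round(3),(-sn*Rm[0,0]+c*Rm[1,0]).round(3), s["torque"].round(2))
E
python3 st.py
```

```text
t 17.55 rack x -291.4 y 0.7 z 20.8(tile) yaw -0.01 deg F_rack [0.  0.5 0.2] open 0.3 q [-0.41  0.71  1.47  0.02  0.87 -0.5 ]
tool x in rack -0.026 -0.084 [-0.08  0.11  0.03]
```

>>> play_rows([
  [[-0.0006,0.0008,0,0,-1],[-0.0006,0.0008,0,0,-1],[-0.0006,0.0008,0,0,-1],[-0.0006,0.0008,0,0,-1],[-0.0006,0.0008,0,0,-1],[-0.0006,0.0008,0,0,-1],[-0.0006,0.0008,0,0,-1],[-0.0006,0.0008,0,0,-1],[-0.0006,0.0008,0,0,-1],[-0.0006,0.0008,0,0,-1]],
])

```text
time: 18.55
tool_pos: [0.6282, -0.1816, 0.042]
tool_rot: [1.267, 1.483, -0.225]
contact_force: [0.5, 0.5, -0.0]
opening: 0.0005
```

```bash
python3 st.py
```

```text
t 18.55 rack x -291.1 y -7.4 z 28.0(tile) yaw 0.00 deg F_rack [ 0.4 -0.5 -0. ] open 0.5 q [-0.41  0.71  1.44  0.02  0.9  -0.5 ]
tool x in rack -0.026 -0.084 [-0.05  0.11  0.07]
```

>>> play_rows([
  [[0.004,0,0,0,-1],[0.004,0,0,0,-1],[0.004,0,0,0,-1],[0.004,0,0,0,-1],[0.004,0,0,0,-1],[0.002,0,0,0,-1],[0.001,0,0,0,-1],[0.0007,0,0,0,-1],[0,0,0,0,-1],[0,0,0,0,-1]],
])

```text
time: 19.55
tool_pos: [0.6302, -0.182, 0.0157]
tool_rot: [1.269, 1.484, -0.223]
contact_force: [1.0, -0.6, -0.5]
opening: 0.0001
```

```bash
python3 st.py
```

```text
t 19.55 rack x -291.7 y -9.3 z 1.7(tile) yaw -0.01 deg F_rack [-0.7 -1.  -0.5] open 0.1 q [-0.41  0.75  1.45  0.02  0.85 -0.5 ]
tool x in rack -0.026 -0.083 [-0.07  0.09 -0.02]
```

>>> play_rows([
  [[0.0005,0,0,0,-1],[0.0005,0,0,0,-1],[0.0005,0,0,0,-1],[0.0004,0.001,0.0005,0,-1],[0.0004,0.001,0.0005,0,-1],[0.0004,0.001,0.0005,0,-1],[0.0004,0.001,0.0005,0,-1],[0.0004,0.001,0.0005,0,-1],[0.0004,0.001,0.0005,0,-1],[0.0004,0.001,0.0005,0,-1]],
])

```text
time: 20.55
tool_pos: [0.6361, -0.184, 0.0145]
tool_rot: [1.279, 1.488, -0.212]
contact_force: [-3.6, 1.2, 4.8]
opening: 0.0004
```

```bash
python3 st.py
```

```text
t 20.55 rack x -294.1 y -15.1 z 0.5(tile) yaw 0.04 deg F_rack [1.4 3.4 4.8] open 0.4 q [-0.4   0.76  1.43  0.02  0.87 -0.5 ]
tool x in rack -0.024 -0.079 [ 0.2   0.69 -0.02]
```

>>> play_rows([
  [[0.0008,0,0.001,0,-1],[0.001,0.0003,0.0013,0,-1],[0.0012,0.0003,0.0015,0,-1],[0.0012,0.0003,0.0015,0,-1],[0.0012,0.0003,0.0015,0,-1],[0.0012,0.0003,0.0015,0,-1],[0.0012,0.0003,0.0015,0,-1],[0.0012,0.0003,0.0015,0,-1],[0.0012,0.0003,0.0015,0,-1],[0.0012,0.0003,0.0015,0,-1]],
])

```text
time: 21.55
tool_pos: [0.6363, -0.1842, 0.0143]
tool_rot: [1.524, 1.502, 0.035]
contact_force: [-6.5, 6.3, 12.1]
opening: 0.0003
```

```bash
python3 st.py
```

```text
t 21.55 rack x -294.3 y -15.3 z 0.3(tile) yaw 0.22 deg F_rack [ 6.8  6.  12.1] open 0.3 q [-0.41  0.77  1.41  0.04  0.9  -0.52]
tool x in rack -0.003 -0.069 [1.05 1.12 0.07]
```

>>> play_rows([
  [[0.0012,0.0012,0.0013,0,-1],[0.0012,0.0012,0.0013,0,-1],[0.0012,0.0012,0.0013,0,-1],[0.0012,0.0012,0.0013,0,-1],[0.0012,0.0012,0.0013,0,-1],[0.0012,0.0012,0.0013,0,-1],[0.0012,0.0012,0.0013,0,-1],[0.0012,0.0012,0.0013,0,-1],[0.0012,0.0012,0.0013,0,-1],[0.0012,0.0012,0.0013,0,-1]],
])

```text
time: 22.55
tool_pos: [0.6364, -0.1842, 0.0143]
tool_rot: [2.022, 1.528, 0.537]
contact_force: [-9.3, 4.9, 14.9]
opening: 0.0004
```

```bash
python3 st.py
```

```text
t 22.55 rack x -294.3 y -15.3 z 0.3(tile) yaw 0.48 deg F_rack [ 5.6  8.9 14.9] open 0.4 q [-0.41  0.79  1.37  0.04  0.96 -0.52]
tool x in rack 0.019 -0.038 [0.79 1.69 0.03]
```

>>> play_rows([
  [[0.0012,0.0013,0.0012,0,-1],[0.0012,0.0013,0.0012,0,-1],[0.0012,0.0013,0.0012,0,-1],[0.0012,0.0013,0.0012,0,-1],[0.0012,0.0013,0.0012,0,-1],[0.0012,0.0013,0.0012,0,-1],[0.0012,0.0013,0.0012,0,-1],[0.001,0.0013,0.0012,0,-1],[0,0,0,0,-1],[-0.005,0,0,0,-1]],
])

```text
time: 23.55
tool_pos: [0.637, -0.1845, 0.0193]
tool_rot: [2.753, 1.533, 1.271]
contact_force: [-0.5, 0.3, -0.2]
opening: 0.0006
```

```bash
python3 st.py; python3 - <<'E'
from plan import *
rows(-180,0,12,10,0)
E
```

```text
t 23.55 rack x -294.7 y -15.9 z 5.3(tile) yaw 0.65 deg F_rack [ 0.4  0.4 -0.2] open 0.6 q [-0.42  0.79  1.33  0.04  1.02 -0.53]
tool x in rack 0.035 -0.014 [-0.17  0.04 -0.03]
t 23.55 rack x -294.7 y -15.9 z 5.3(tile) yaw 0.65 deg F_rack [ 0.4  0.4 -0.2] open 0.6 q [-0.42  0.79  1.33  0.04  1.02 -0.53]
[-0.0003, -0.0015, -0.0115] 0.06
[-0.0003, -0.0015, -0.0115] 0.06
[-0.0003, -0.0015, -0.0115] 0.06
[-0.0003, -0.0015, -0.0115] 0.06
[-0.0003, -0.0015, -0.0115] 0.06
[-0.0003, -0.0015, -0.0115] 0.06
[-0.0003, -0.0015, -0.0115] 0.06
[-0.0003, -0.0015, -0.0115] 0.06
[-0.0003, -0.0016, -0.0115] 0.06
[-0.0003, -0.0016, -0.0115] 0.06
```

>>> play_rows([
  [[-0.0012,-0.0017,-0.0125,0.1,-1],[-0.0012,-0.0017,-0.0125,0.1,-1],[-0.0012,-0.0017,-0.0125,0.1,-1],[-0.0012,-0.0017,-0.0125,0.1,-1],[-0.0012,-0.0017,-0.0125,0.1,-1],[-0.0012,-0.0017,-0.0125,0.1,-1],[-0.0012,-0.0017,-0.0125,0.1,-1],[-0.0012,-0.0017,-0.0125,0,-1],[-0.0012,-0.0017,-0.008,0,-1],[0,0,0,0,-1]],
])

```text
time: 24.55
tool_pos: [0.611, -0.0675, 0.0352]
tool_rot: [2.717, 1.533, 1.224]
contact_force: [0.6, -0.4, -0.9]
opening: 0.0006
```

```bash
python3 pic.py p11; python3 - <<'E'
from plan import *
rows(-170,-0.5,14,5,0)
E
```

```text
t 24.55 rack x -176.0 y 0.9 z 21.2(tile) yaw -0.01 deg F_rack [-0.4 -0.6 -0.9] open 0.6 q [-0.25  0.7   1.49  0.05  0.95 -0.36]
tool x in rack 0.034 -0.016
t 24.65 rack x -177.2 y 0.6 z 21.0(tile) yaw -0.05 deg F_rack [ 0.1  0.5 -1. ] open 0.3 q [-0.26  0.7   1.49  0.05  0.95 -0.36]
[0.0015, 0.0002, -0.0014] -0.01
[0.0015, 0.0002, -0.0014] -0.01
[0.0015, 0.0002, -0.0014] -0.01
[0.0015, 0.0002, -0.0014] -0.01
[0.0015, 0.0002, -0.0014] -0.01
```

View pics/p11.png

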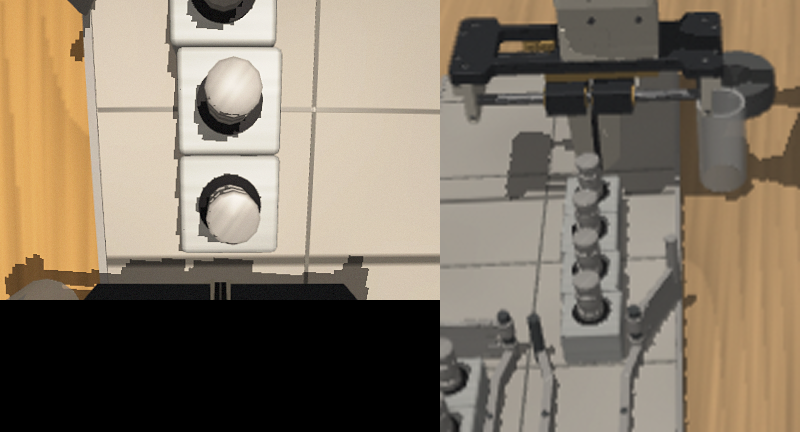

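>>> play_rows([
  [[0.002,0.0003,-0.001,0,-1],[0.002,0.0003,-0.001,0,-1],[0.0015,0,-0.002,0,-1],[0.001,0,-0.003,0,-1],[0,0,-0.004,0,-1],[0,0,-0.005,0,-1],[0,0,-0.007,0,-1],[0,0,-0.009,0,-1],[0,0,-0.009,0,-1],[0,0,-0.009,0,-1]],
])

```text
time: 25.65
tool_pos: [0.6082, -0.0197, 0.0284]
tool_rot: [2.682, 1.537, 1.184]
contact_force: [0.0, -3.5, -3.2]
opening: 0.0008
```

```bash
python3 pic.py p12
```

```text
t 25.65 rack x -128.2 y -0.1 z 14.4(tile) yaw -0.28 deg F_rack [-3.5  0.2 -3.2] open 0.8 q [-0.18  0.7   1.52  0.04  0.92 -0.27]
tool x in rack 0.031 -0.015
```

View pics/p12.png

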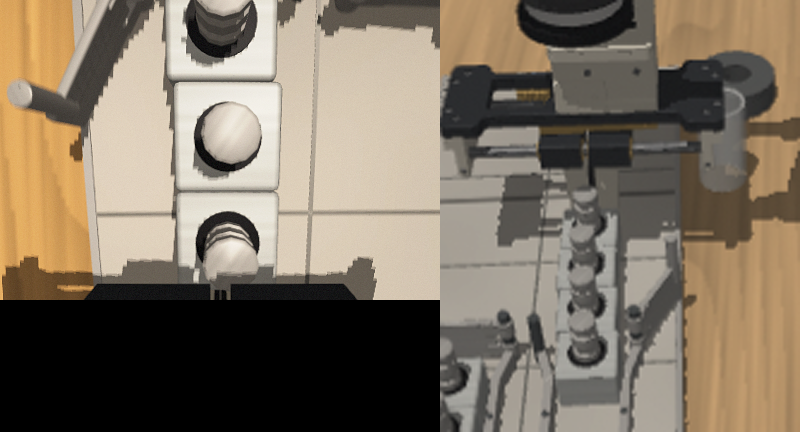

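>>> play_rows([
  [[0.0004,0,-0.01,0,-1],[0.0004,0,-0.01,0,-1],[0.0004,0,-0.01,0,-1],[0.0004,0,-0.01,0,-1],[0.0004,0,-0.01,0,-1],[0.0004,0,-0.01,0,-1],[0.0004,0,-0.01,0,-1],[0.0004,0,-0.01,0,-1],[0.0004,0,-0.008,0,-1],[0.0003,0,-0.006,0,-1]],
])

```text
time: 26.75
tool_pos: [0.6005, 0.0771, 0.0288]
tool_rot: [2.59, 1.543, 1.095]
contact_force: [0.8, -4.3, -0.7]
opening: 0.0002
```

```bash
python3 pic.py p13
```

```text
t 26.75 rack x -31.0 y 0.1 z 14.8(tile) yaw -0.13 deg F_rack [-4.4 -0.5 -0.7] open 0.2 q [-0.01  0.69  1.53  0.03  0.91 -0.11]
tool x in rack 0.024 -0.015
```

View pics/p13.png

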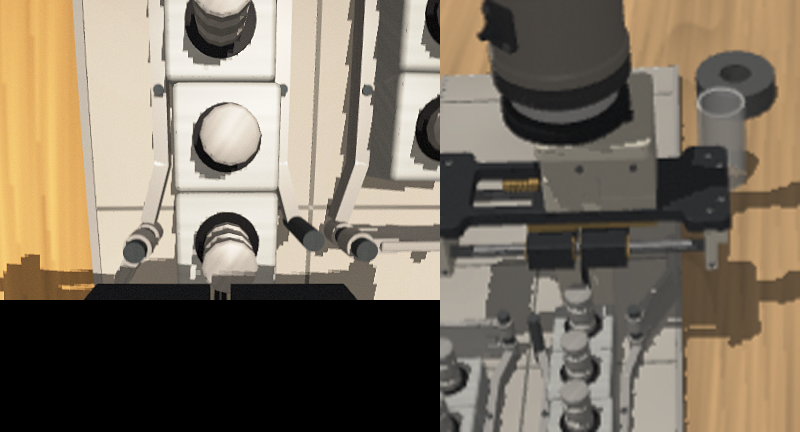

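>>> play_rows([
  [[0.0003,0,-0.008,0,-1],[0.0003,0,-0.008,0,-1],[0.0003,0,-0.007,0,-1],[0.0002,0,-0.006,0,-1],[0.0002,0,-0.004,0,-1],[0.0001,0,-0.003,0,-1],[0.0001,0,-0.002,0,-1],[0.0001,0,-0.001,0,-1],[0,0,-0.001,0,-1],[0,0,-0.001,0,-1]],
])

```text
time: 27.85
tool_pos: [0.597, 0.117, 0.0288]
tool_rot: [2.517, 1.547, 1.022]
contact_force: [0.5, -5.6, -0.6]
opening: 0.0006
```

```bash
python3 st.py; python3 - <<'E'
from plan import *
im=robot.read_camera('side')[:,:,::-1]
cv2.imwrite('pics/s14.png',cv2.resize(im[290:440,200:300],None,fx=4,fy=4,interpolation=cv2.INTER_CUBIC))
E
```

```text
t 27.85 rack x 9.0 y 0.4 z 14.8(tile) yaw -0.12 deg F_rack [-5.6 -0.1 -0.6] open 0.6 q [ 0.06  0.69  1.52  0.02  0.91 -0.03]
tool x in rack 0.019 -0.014 [-0.99  0.01 -0.01]
```

View pics/s14.png

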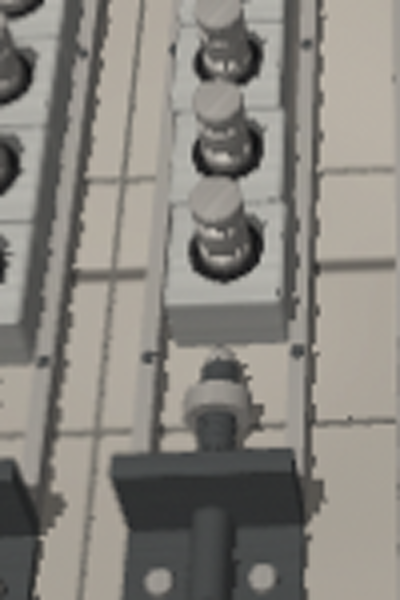

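>>> play_rows([
  [[0,0,-0.0012,0,-1],[0,0,-0.0012,0,-1],[0,0,-0.0012,0,-1],[0,0,-0.001,0,-1],[0,0,-0.0008,0,-1],[0,0,-0.0007,0,-1],[0,0,-0.0006,0,-1],[0,0,-0.0006,0,-1],[0,0,-0.0006,0,-1],[0,0,-0.0006,0,-1]],
])

```text
time: 28.9
tool_pos: [0.5961, 0.1224, 0.0288]
tool_rot: [2.466, 1.551, 0.97]
contact_force: [0.3, -5.9, -0.7]
opening: 0.0004
```

```bash
python3 st.py; python3 - <<'E'
from plan import *
im=robot.read_camera('side')[:,:,::-1]
cv2.imwrite('pics/s15.png',cv2.resize(im[330:430,210:290],None,fx=6,fy=6,interpolation=cv2.INTER_CUBIC))
E
```

```text
t 28.90 rack x 14.5 y 0.9 z 14.8(tile) yaw -0.23 deg F_rack [-5.9  0.1 -0.7] open 0.4 q [ 0.07  0.69  1.52  0.02  0.91 -0.02]
tool x in rack 0.015 -0.012 [-1.04 -0.04 -0.04]
```

View pics/s15.png

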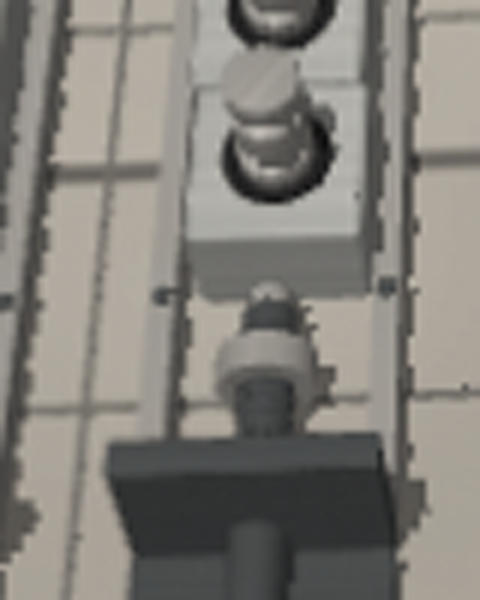

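>>> play_rows([
  [[0,0,-0.0005,0,-1],[0,0,-0.0005,0,-1],[0,0,-0.0005,0,-1],[0,0,-0.0004,0,-1],[0,0,-0.0004,0,-1],[0,0,-0.0004,0,-1],[0,0,-0.0004,0,-1],[0,0,-0.0004,0,-1],[0,0,-0.0004,0,-1],[0,0,-0.0004,0,-1]],
])

```text
time: 29.95
tool_pos: [0.5958, 0.1235, 0.0289]
tool_rot: [2.364, 1.555, 0.866]
contact_force: [0.4, -5.6, -0.9]
opening: -0.0001
```

```bash
python3 st.py
```

```text
t 29.95 rack x 15.6 y 1.1 z 14.9(tile) yaw -0.35 deg F_rack [-5.6  0.1 -0.9] open -0.1 q [ 0.07  0.69  1.52  0.01  0.92 -0.01]
tool x in rack 0.011 -0.011 [-1.05 -0.07  0.01]
```

>>> play_rows([
  [[0,0,-0.0008,0,-1],[0,0,-0.0008,0,-1],[0,0,-0.0008,0,-1],[0,0,-0.0008,0,-1],[0,0,-0.0008,0,-1],[0,0,-0.0008,0,-1],[0,0,-0.0008,0,-1],[0,0,-0.0008,0,-1],[0,0,-0.0008,0,-1],[0,0,-0.0008,0,-1]],
])

```text
time: 30.95
tool_pos: [0.5954, 0.1257, 0.029]
tool_rot: [1.933, 1.561, 0.432]
contact_force: [0.3, -7.2, -1.0]
opening: 0.0003
```

```bash
python3 st.py
```

```text
t 30.95 rack x 17.8 y 1.3 z 15.0(tile) yaw -0.48 deg F_rack [-7.2  0.3 -1. ] open 0.3 q [0.08 0.7  1.52 0.   0.92 0.01]
tool x in rack 0.004 -0.01 [-1.33 -0.11 -0.09]
```

>>> play_rows([
  [[0,0,-0.0012,0,-1],[0,0,-0.0012,0,-1],[0,0,-0.0012,0,-1],[0,0,-0.0012,0,-1],[0,0,-0.0012,0,-1],[0,0,-0.001,0,-1],[0,0,-0.001,0,-1],[0,0,-0.001,0,-1],[0,0,-0.001,0,-1],[0,0,-0.001,0,-1]],
])

```text
time: 31.95
tool_pos: [0.5953, 0.126, 0.0292]
tool_rot: [0.628, 1.558, -0.876]
contact_force: [0.5, -8.0, -0.9]
opening: 0.0005
```

```bash
python3 st.py
```

```text
t 31.95 rack x 18.1 y 1.4 z 15.2(tile) yaw -0.62 deg F_rack [-8.   0.1 -0.9] open 0.5 q [ 0.09  0.7   1.51 -0.01  0.92  0.03]
tool x in rack -0.01 -0.007 [-1.45 -0.13 -0.02]
```

>>> play_rows([
  [[0.0001,0,-0.0014,0,-1],[0.0001,0,-0.0017,0,-1],[0.0001,0,-0.0019,0,-1],[0.0001,0,-0.002,0,-1],[0.0001,0,-0.002,0,-1],[0.0001,0,-0.002,0,-1],[0.0001,0,-0.002,0,-1],[0.0001,0,-0.002,0,-1],[0.0001,0,-0.002,0,-1],[0.0001,0,-0.002,0,-1]],
])

```text
time: 32.95
tool_pos: [0.5953, 0.1264, 0.0295]
tool_rot: [0.113, 1.535, -1.392]
contact_force: [0.3, -12.0, 1.4]
opening: 0.0003
```

```bash
python3 st.py
```

```text
t 32.95 rack x 18.5 y 1.4 z 15.5(tile) yaw -0.71 deg F_rack [-12.    0.7   1.4] open 0.3 q [ 0.1   0.7   1.51 -0.04  0.93  0.06]
tool x in rack -0.035 -0.004 [-2.09 -0.1   0.06]
```

>>> play_rows([
  [[0.0001,0,-0.0023,0,-1],[0.0001,0,-0.0025,0,-1],[0.0001,0,-0.0026,0,-1],[0.0001,0,-0.0027,0,-1],[0.0001,0,-0.0027,0,-1],[0.0001,0,-0.0027,0,-1],[0.0001,0,-0.0027,0,-1],[0.0001,0,-0.0027,0,-1],[0.0001,0,-0.0027,0,-1],[0.0001,0,-0.0027,0,-1]],
])

```text
time: 33.95
tool_pos: [0.5952, 0.1265, 0.0299]
tool_rot: [-0.02, 1.5, -1.527]
contact_force: [0.5, -14.0, 1.8]
opening: 0.0004
```

```bash
python3 st.py; python3 - <<'E'
from plan import *
im=robot.read_camera('side')[:,:,::-1]
cv2.imwrite('pics/s16.png',cv2.resize(im[240:430,190:310],None,fx=3,fy=3,interpolation=cv2.INTER_CUBIC))
E
```

```text
t 33.95 rack x 18.7 y 1.4 z 15.9(tile) yaw -0.79 deg F_rack [-14.    0.6   1.8] open 0.4 q [ 0.12  0.71  1.49 -0.09  0.95  0.11]
tool x in rack -0.071 0.002 [-2.54 -0.14  0.03]
```

View pics/s16.png

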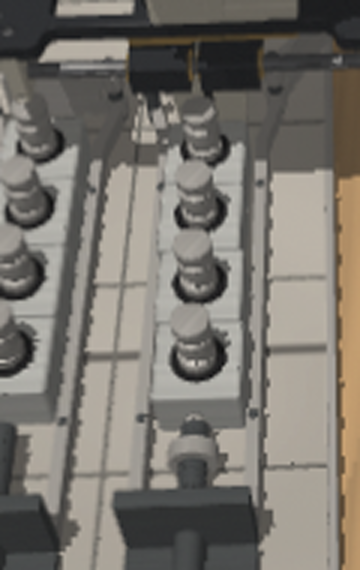

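>>> play_rows([
  [[0.0001,0,-0.003,0,-1],[0.0001,0,-0.0032,0,-1],[0.0001,0,-0.0034,0,-1],[0.0001,0,-0.0034,0,-1],[0.0001,0,-0.0034,0,-1],[0.0001,0,-0.0034,0,-1],[0.0001,0,-0.0034,0,-1],[0.0001,0,-0.0034,0,-1],[0.0001,0,-0.0034,0,-1],[0.0001,0,-0.0034,0,-1]],
])

```text
time: 35.0
tool_pos: [0.5951, 0.1265, 0.0304]
tool_rot: [-0.081, 1.453, -1.59]
contact_force: [1.4, -17.1, 2.6]
opening: 0.0006
```

```bash
python3 st.py; python3 - <<'E'
from plan import *
im=robot.read_camera('side')[:,:,::-1]
cv2.imwrite('pics/s17.png',cv2.resize(im[240:430,190:310],None,fx=3,fy=3,interpolation=cv2.INTER_CUBIC))
cv2.imwrite('pics/w17.png',robot.read_camera('wrist')[:,:,::-1])
E
```

```text
t 35.00 rack x 18.6 y 1.5 z 16.4(tile) yaw -0.89 deg F_rack [-17.1  -0.1   2.6] open 0.6 q [ 0.14  0.71  1.48 -0.14  0.97  0.16]
tool x in rack -0.117 0.011 [-2.9  -0.19  0.05]
```

View pics/w17.png

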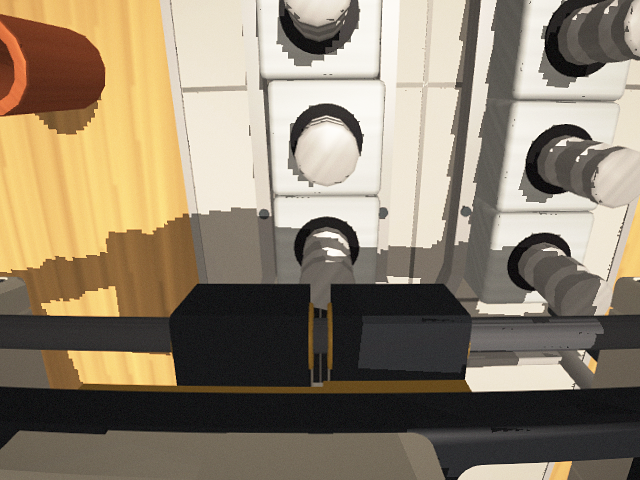

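>>> play_rows([
  [[0.0001,0,-0.0035,0,-1],[0.0001,0,-0.0035,0,-1],[0.0001,0,-0.0035,0,-1],[0.0001,0,-0.0035,0,-1],[0.0001,0,-0.0035,0,-1],[0.0001,0,-0.0035,0,-1],[0,0,-0.0025,0,-1],[0,0,-0.0017,0,-1],[0,0,-0.001,0,-1],[0,0,-0.0003,0,-1]],
])

```text
time: 36.1
tool_pos: [0.5949, 0.1255, 0.0308]
tool_rot: [-0.11, 1.415, -1.623]
contact_force: [0.6, -3.8, -1.2]
opening: 0.0002
```

```bash
python3 st.py
```

```text
t 36.10 rack x 17.7 y 1.8 z 16.8(tile) yaw -1.08 deg F_rack [-3.8 -0.3 -1.2] open 0.2 q [ 0.16  0.72  1.46 -0.18  1.    0.21]
tool x in rack -0.154 0.02 [-0.7  -0.12  0.07]
```

>>> play_rows([
  [[0,0,0.003,0,-1],[0,0,0.006,0,-1],[-0.001,0,0.01,0,-1],[-0.004,0,0.015,0,-1],[-0.01,0,0.015,0,-1],[-0.015,-0.002,0.012,0,-0.48],[-0.02,-0.004,0.008,1,-0.48],[-0.02,-0.006,0.005,2,-0.48],[-0.015,-0.008,0,3,-0.48],[-0.01,-0.008,0,3,-0.48]],
])

```text
time: 37.1
tool_pos: [0.5715, 0.0595, 0.1466]
tool_rot: [0.067, 1.418, -1.613]
contact_force: [0.6, -0.4, 0.3]
opening: 0.0234
```

```bash
python3 - <<'E'
from plan import *
state()
P=unproj(kt,[(321.3,233)],.076);c,sn=np.cos(p[0]),np.sin(p[0])
d=P[:,:2]-p[1:3];x,y=c*d[0,0]+sn*d[0,1],-sn*d[0,0]+c*d[0,1];print("pin",x,y,np.degrees(np.arctan2(-x,-(y-.032))),np.hypot(x,y-.032))
k=robot.get_calibration('wrist');im=robot.read_camera('wrist')[:,:,::-1].copy()
for th in (105,110,115):
    t=np.radians(th);u=proj(k,w(p,[(-52*np.sin(t),32-52*np.cos(t),76)]))[0];print(th,u)
cv2.imwrite('pics/w18.png',im)
s=robot.read_camera('side')[:,:,::-1]
cv2.imwrite('pics/s18.png',cv2.resize(s[230:430,180:330],None,fx=4,fy=3,interpolation=cv2.INTER_CUBIC))
t=115;t=np.radians(t)
rows(-52*np.sin(t),32-52*np.cos(t),70,7,-25)
E
```

```text
t 37.10 rack x -46.3 y 30.3 z 132.6(tile) yaw -10.77 deg F_rack [-0.4 -0.6  0.3] open 23.4 q [ 0.05  0.52  1.48 -0.17  1.16  0.23]
pin -0.04988579470480221 0.05825353261603079 117.75660793310917 0.05637233796952779
105 [296.46806743 250.91740225]
110 [289.21351381 250.17135807]
115 [282.02363068 248.8536368 ]
t 37.20 rack x -46.0 y 30.0 z 133.1(tile) yaw -10.65 deg F_rack [0.6 0.2 0.4] open 24.1 q [ 0.06  0.52  1.48 -0.17  1.16  0.23]
[0.009, -0.0034, -0.0006] 2.05
[0.009, -0.0035, -0.0005] 2.05
[0.009, -0.0035, -0.0003] 2.05
[0.009, -0.0035, -0.0002] 2.05
[0.009, -0.0035, -0.0001] 2.05
[0.009, -0.0035, 0.0] 2.05
[0.009, -0.0035, 0.0002] 2.05
```

View pics/w18.png

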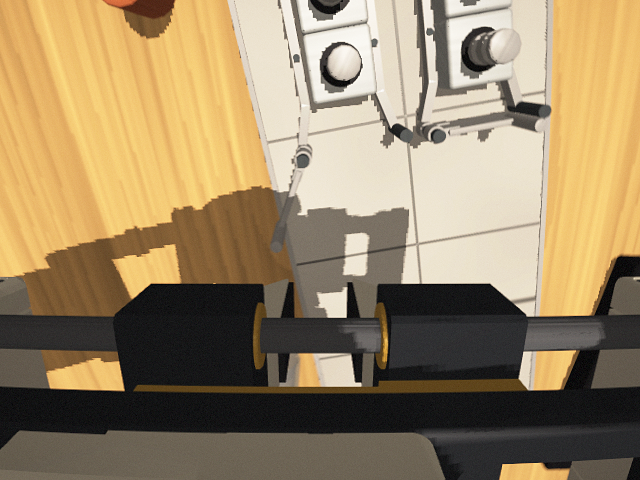

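View pics/s18.png

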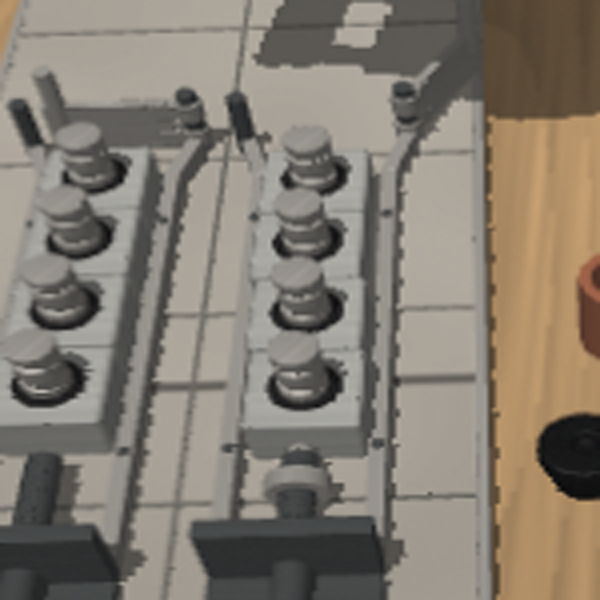

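```bash
python3 - <<'E'
from plan import *
rows(-48.3,55.6,72,8,-27)
E
```

```text
t 37.20 rack x -46.0 y 30.0 z 133.1(tile) yaw -10.65 deg F_rack [0.6 0.2 0.4] open 24.1 q [ 0.06  0.52  1.48 -0.17  1.16  0.23]
[0.0076, -0.0032, -0.0003] 2.04
[0.0076, -0.0032, -0.0002] 2.04
[0.0076, -0.0032, -0.0001] 2.04
[0.0076, -0.0032, 0.0001] 2.04
[0.0076, -0.0032, 0.0002] 2.04
[0.0076, -0.0032, 0.0003] 2.04
[0.0076, -0.0032, 0.0004] 2.04
[0.0076, -0.0032, 0.0005] 2.04
```

>>> play_rows([
  [[0.0076,-0.0032,-0.0003,2.1,-0.44],[0.0076,-0.0032,-0.0002,2.1,-0.44],[0.0076,-0.0032,-0.0001,2.1,-0.44],[0.0076,-0.0032,0.0001,2.1,-0.44],[0.0076,-0.0032,0.0002,2.1,-0.44],[0.0076,-0.0032,0.0003,2.1,-0.44],[0.0076,-0.0032,0.0004,2.1,-0.44],[0.006,-0.0025,0.0005,2,-0.44],[0,0,0,0,-0.44],[0,0,0,0,-0.44]],
])

```text
time: 38.2
tool_pos: [0.5483, 0.0509, 0.0883]
tool_rot: [0.387, 1.419, -1.581]
contact_force: [-0.0, 0.6, 0.5]
opening: 0.0257
```

```bash
python3 st.py; python3 - <<'E'
from plan import *
k=robot.get_calibration('wrist');im=robot.read_camera('wrist')[:,:,::-1].copy()
for th in (113,117,120):
    t=np.radians(th);u=proj(k,w(p,[(-52*np.sin(t),32-52*np.cos(t),76)]))[0];print(th,u)
cv2.imwrite('pics/w19.png',im)
rows(-48.3,55.6,42,8,-27)
E
```

```text
t 38.20 rack x -53.1 y 54.1 z 74.3(tile) yaw -27.43 deg F_rack [ 0.6 -0.   0.5] open 25.7 q [ 0.04  0.55  1.62 -0.18  0.99  0.54]
tool x in rack -0.15 0.013 [-0.01  0.07  0.  ]
113 [317.98681663 280.27174178]
117 [310.28949777 280.72460199]
120 [304.50143437 280.7530716 ]
t 38.25 rack x -53.1 y 54.1 z 74.3(tile) yaw -27.44 deg F_rack [ 0.8  0.1 -0.2] open 25.7 q [ 0.04  0.55  1.62 -0.18  0.99  0.54]
[0.0039, -0.0007, -0.001] -0.06
[0.0039, -0.0007, -0.001] -0.06
[0.0039, -0.0007, -0.001] -0.06
[0.0039, -0.0007, -0.001] -0.06
[0.0039, -0.0007, -0.001] -0.06
[0.0039, -0.0007, -0.001] -0.06
[0.0039, -0.0007, -0.001] -0.06
[0.0039, -0.0007, -0.001] -0.06
```

View pics/w19.png

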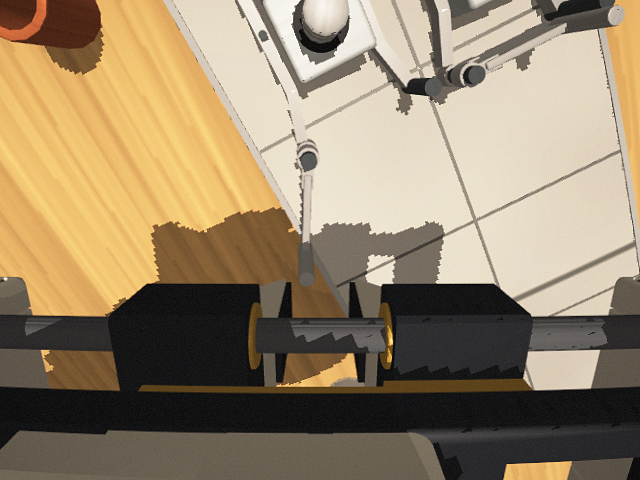

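>>> play_rows([
  [[0,-0.003,-0.003,0,-0.44],[0,-0.003,-0.003,0,-0.44],[0.005,0,-0.001,0,-0.44],[0.005,0,-0.001,0,-0.44],[0.005,0,-0.0008,0,-0.44],[0.005,0,-0.0008,0,-0.44],[0.005,0,-0.0008,0,-0.44],[0.004,0,0,0,-0.44],[0,0,0,0,-0.44],[0,0,0,0,-0.44]],
])

```text
time: 39.25
tool_pos: [0.5472, 0.059, 0.0554]
tool_rot: [0.389, 1.419, -1.576]
contact_force: [-1.1, -0.8, -0.4]
opening: 0.0257
```

```bash
python3 st.py; python3 - <<'E'
from plan import *
cv2.imwrite('pics/w20.png',robot.read_camera('wrist')[:,:,::-1])
from arc import arc
arc(None,55,10)
E
```

```text
t 39.25 rack x -44.9 y 54.5 z 41.4(tile) yaw -27.29 deg F_rack [-0.7  1.1 -0.4] open 25.7 q [ 0.06  0.6   1.65 -0.19  0.92  0.57]
tool x in rack -0.15 0.013 [-0.02  0.08  0.07]
t 39.30 rack x -44.9 y 54.6 z 41.4(tile) yaw -27.29 deg F_rack [-0.6  0.2  1. ] open 25.6 q [ 0.06  0.6   1.65 -0.19  0.92  0.57]
theta 116.67315144009201 rad mm 50.24985003518179 yaw+theta 89.38214879576881
110.5 [0.0005, 0.0056, 0.0014] -6.23
104.3 [0.0002, 0.0056, -0.0003] -6.23
98.2 [0.0001, 0.0056, -0.0003] -6.23
92.0 [0.0, 0.0056, -0.0003] -6.23
85.8 [-0.0001, 0.0056, -0.0003] -6.23
79.7 [-0.0002, 0.0056, -0.0003] -6.23
73.5 [-0.0003, 0.0056, -0.0003] -6.23
67.3 [-0.0003, 0.0056, -0.0003] -6.23
61.2 [-0.0004, 0.0056, -0.0003] -6.23
55.0 [-0.0005, 0.0056, -0.0003] -6.23
```

View pics/w20.png

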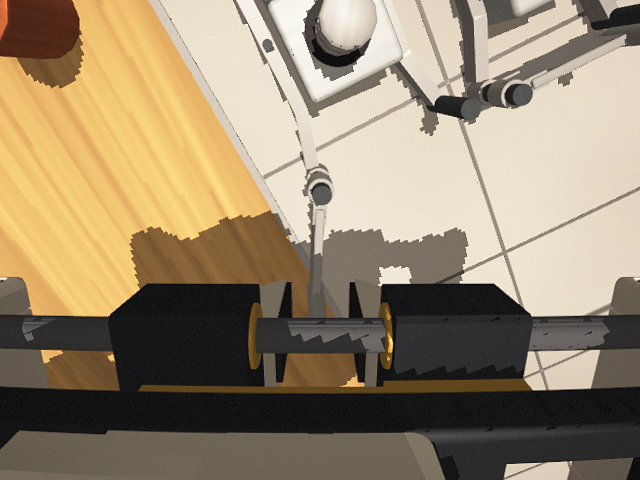

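>>> play_rows([
  [[0,0.005,0.0014,-6,-0.5],[0,0.0056,0,-6.2,-0.54],[0,0.0056,-0.0002,-6.2,-0.56],[0,0.0056,-0.0003,-6.2,-0.56],[-0.0001,0.0056,-0.0003,-6.2,-0.56],[-0.0002,0.0056,-0.0003,-6.2,-0.56],[-0.0003,0.0056,-0.0003,-6.2,-0.56],[-0.0003,0.0056,-0.0003,-6.2,-0.56],[-0.0004,0.0056,-0.0003,-6.2,-0.56],[-0.0005,0.0056,-0.0003,-6.2,-0.56]],
])

```text
time: 40.3
tool_pos: [0.5964, 0.0643, 0.0563]
tool_rot: [-0.784, 1.417, -1.629]
contact_force: [-0.7, -0.8, -1.4]
opening: 0.0202
```

```bash
python3 st.py; python3 - <<'E'
from plan import *
cv2.imwrite('pics/w21.png',robot.read_camera('wrist')[:,:,::-1])
from arc import arc
arc(None,15,9)
E
```

```text
t 40.30 rack x -43.5 y 5.1 z 42.3(tile) yaw 37.46 deg F_rack [-0.8  0.8 -1.4] open 20.2 q [ 0.06  0.67  1.49 -0.18  1.01 -0.57]
tool x in rack -0.152 0.021 [-0.21  0.11 -0.03]
t 40.35 rack x -43.1 y 4.4 z 42.4(tile) yaw 37.78 deg F_rack [-0.5  0.1 -0.1] open 20.1 q [ 0.06  0.67  1.49 -0.18  1.01 -0.57]
theta 57.33695457227945 rad mm 51.162143941356454 yaw+theta 95.11809700339349
52.6 [-0.0003, 0.0042, 0.001] -4.14
47.9 [-0.0005, 0.0042, 0.0002] -4.14
43.2 [-0.0005, 0.0042, 0.0001] -4.14
38.5 [-0.0005, 0.0042, 0.0001] -4.14
33.8 [-0.0006, 0.0042, 0.0] -4.14
29.1 [-0.0006, 0.0042, -0.0] -4.14
24.4 [-0.0006, 0.0042, -0.0001] -4.14
19.7 [-0.0006, 0.0042, -0.0001] -4.14
15.0 [-0.0006, 0.0042, -0.0001] -4.14
```

View pics/w21.png

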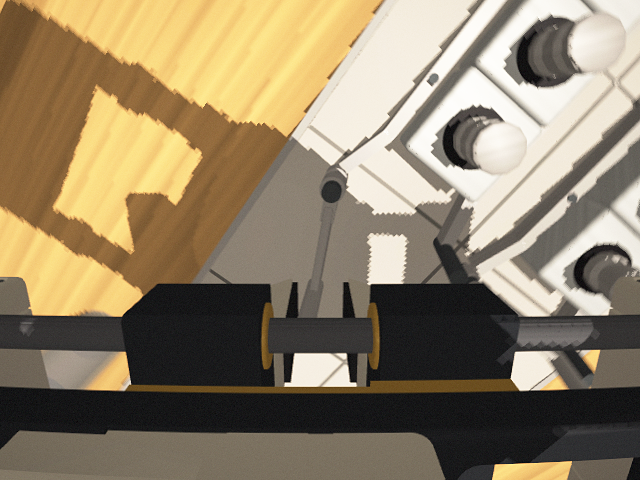

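>>> play_rows([
  [[-0.0003,0.0042,0.001,-4.2,-0.58],[-0.0005,0.0044,0.0002,-4.2,-0.6],[-0.0006,0.0044,0.0001,-4.2,-0.62],[-0.0006,0.0044,0.0001,-4.2,-0.64],[-0.0006,0.0044,0,-4.2,-0.66],[-0.0006,0.0044,0,-4.2,-0.66],[-0.0006,0.0044,-0.0001,-4.2,-0.66],[-0.0006,0.0044,-0.0001,-4.2,-0.66],[-0.0006,0.0044,-0.0001,-4.2,-0.66],[0,0,0,0,-0.66]],
])

```text
time: 41.35
tool_pos: [0.6161, 0.0962, 0.0567]
tool_rot: [-1.471, 1.415, -1.646]
contact_force: [-0.4, -0.3, -0.6]
opening: 0.0156
```

```bash
python3 st.py; python3 - <<'E'
from plan import *
cv2.imwrite('pics/w22.png',robot.read_camera('wrist')[:,:,::-1])
from arc import arc
arc(None,0,6)
E
```

```text
t 41.35 rack x -13.2 y -17.1 z 42.7(tile) yaw 75.52 deg F_rack [-0.3  0.5 -0.6] open 15.6 q [ 0.11  0.71  1.4  -0.18  1.07 -1.2 ]
tool x in rack -0.154 0.024 [ 0.04 -0.   -0.02]
t 41.40 rack x -13.4 y -17.0 z 42.7(tile) yaw 75.41 deg F_rack [-1.  -0.4  0.1] open 15.9 q [ 0.11  0.71  1.4  -0.18  1.07 -1.2 ]
theta 15.335376561795817 rad mm 50.83505976967732 yaw+theta 90.74267673315576
12.8 [-0.0003, 0.0023, 0.0011] -2.43
10.2 [-0.0004, 0.0023, -0.0] -2.43
7.7 [-0.0004, 0.0023, -0.0] -2.43
5.1 [-0.0004, 0.0023, -0.0] -2.43
2.6 [-0.0004, 0.0023, -0.0] -2.43
0.0 [-0.0004, 0.0023, -0.0001] -2.43
```

View pics/w22.png

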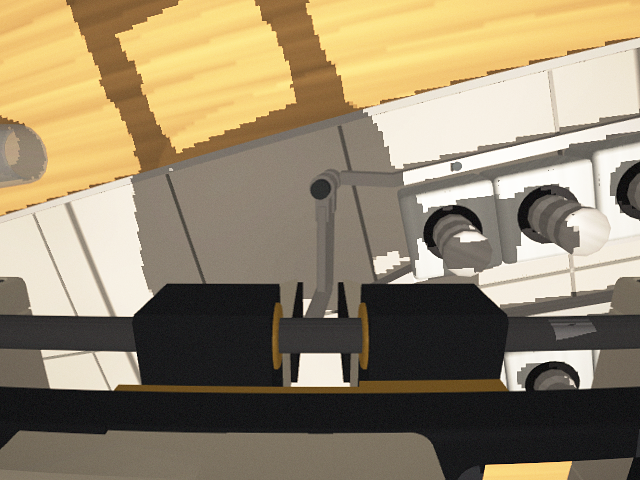

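>>> play_rows([
  [[-0.001,0.002,0.0008,-2,-0.66],[-0.001,0.0023,0,-2,-0.66],[-0.001,0.0023,0,-2,-0.66],[-0.001,0.0023,0,-2,-0.66],[-0.0008,0.0023,0,-2,-0.66],[-0.0005,0.0023,0,-2,-0.66],[-0.0003,0.0015,0,-2,-0.66],[-0.0002,0.001,0,0,-0.66],[0,0,0,0,-0.66],[0,0,0,0,-0.66]],
])

```text
time: 42.4
tool_pos: [0.6174, 0.1104, 0.0606]
tool_rot: [-1.708, 1.413, -1.651]
contact_force: [-1.1, -1.1, 0.2]
opening: 0.0152
```

```bash
python3 st.py; python3 - <<'E'
from plan import *
cv2.imwrite('pics/w23.png',robot.read_camera('wrist')[:,:,::-1])
E
```

```text
t 42.40 rack x 0.8 y -19.4 z 46.6(tile) yaw 88.71 deg F_rack [-1.   1.2  0.2] open 15.2 q [ 0.13  0.72  1.38 -0.17  1.09 -1.41]
tool x in rack -0.155 0.025 [0.05 0.08 0.01]
```

View pics/w23.png

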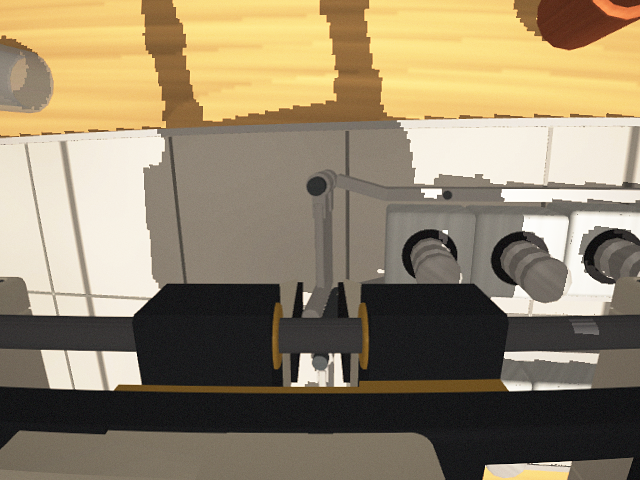

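>>> play_rows([
  [[0,0.0005,0,0,-0.66],[0,0.0005,0,0,-0.66],[0,0.0005,0,0,-0.66],[0,0.0005,0,0,-0.66],[0,0.0005,0,0,-0.66],[0,0.0005,0,0,-0.66],[0,0.0005,0,0,-0.66],[0,0.0005,0,0,-0.66],[0,0.0005,0,0,-0.66],[0,0.0005,0,0,-0.66]],
])

```text
time: 43.45
tool_pos: [0.6174, 0.1109, 0.0603]
tool_rot: [-1.707, 1.406, -1.652]
contact_force: [0.3, -5.5, 1.4]
opening: 0.0156
```

```bash
python3 st.py; python3 - <<'E'
from plan import *
cv2.imwrite('pics/w24.png',robot.read_camera('wrist')[:,:,::-1])
E
```

```text
t 43.45 rack x 1.4 y -19.5 z 46.3(tile) yaw 88.57 deg F_rack [-5.5  0.2  1.4] open 15.6 q [ 0.14  0.72  1.38 -0.18  1.09 -1.4 ]
tool x in rack -0.162 0.026 [-0.79  0.    0.  ]
```

View pics/w24.png

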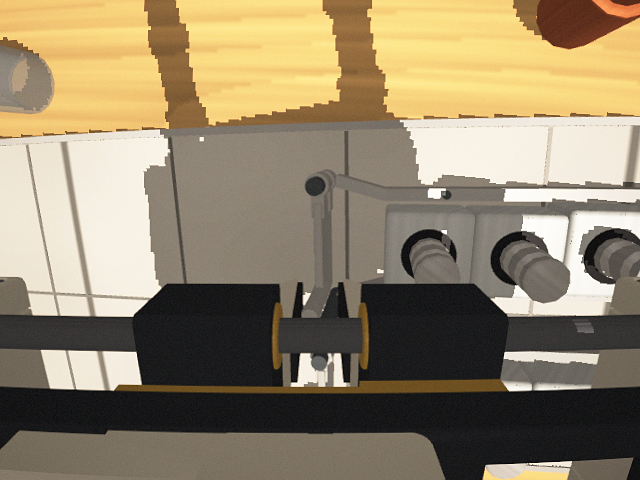

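>>> play_rows([
  [[0,-0.0012,0,0,-0.62],[0,-0.001,0,0,-0.6],[0,0,0,0,-0.6],[-0.003,-0.0005,0,0,-0.6],[-0.006,-0.001,0,0,-0.6],[-0.01,-0.0016,0,0,-0.6],[-0.015,-0.0024,0,0,-0.6],[-0.03,-0.005,0,0,-0.6],[-0.04,-0.005,-0.01,0,-0.6],[-0.04,-0.005,-0.02,0,-0.6]],
])

```text
time: 44.5
tool_pos: [0.5889, 0.1124, 0.2088]
tool_rot: [-1.762, 1.409, -1.706]
contact_force: [0.9, 0.9, 1.2]
opening: 0.0183
```

```bash
python3 st.py; python3 - <<'E'
from plan import *
k=robot.get_calibration('wrist')
a=robot.read_camera('wrist')[:,:,::-1];s=robot.read_camera('side')[:,:,::-1]
cv2.imwrite('pics/w25.png',a)
cv2.imwrite('pics/s25.png',cv2.resize(s[230:430,180:330],None,fx=4,fy=3,interpolation=cv2.INTER_CUBIC))
t=robot.read_camera('top')[:,:,::-1];cv2.imwrite('pics/t25.png',t)
for cam,kk in (("side",ks),("wrist",k)):print(cam,proj(kk,w(p,[(0,-20,76),(0,32,56)])).round(1).tolist())
E
```

```text
t 44.50 rack x 5.1 y 8.8 z 194.8(tile) yaw 88.58 deg F_rack [ 0.9 -1.   1.2] open 18.3 q [ 0.14  0.53  1.28 -0.16  1.37 -1.45]
tool x in rack -0.158 0.034 [ 0.11 -0.02  0.04]
side [[244.8, 250.6], [279.8, 258.2]]
wrist [[339.8, 273.1], [341.9, 205.2]]
```

View pics/s25.png

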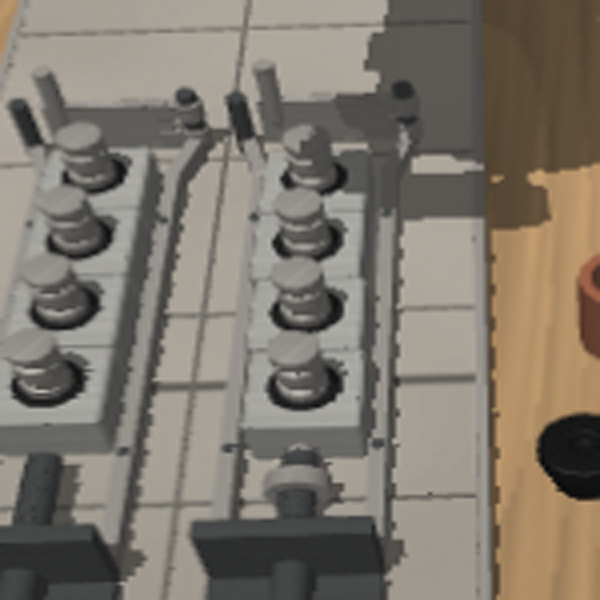

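View pics/w25.png

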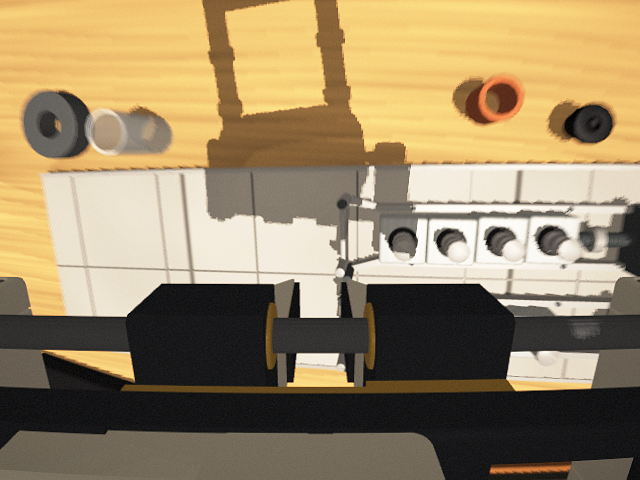

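View pics/t25.png

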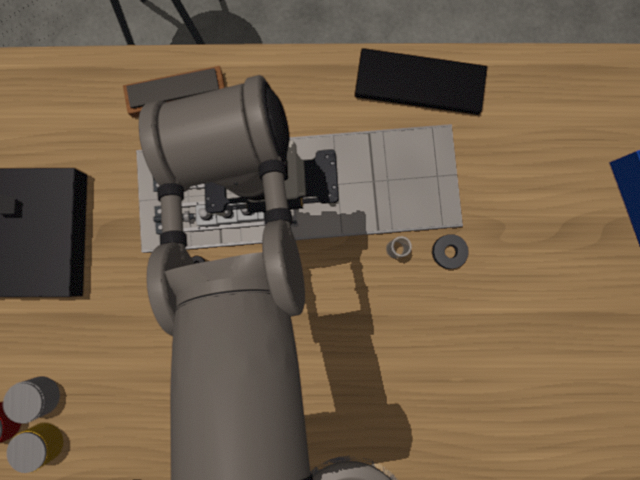

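```bash
python3 - <<'E'
from plan import *
a=cv2.imread('pics/side0.png')[240:290,180:300];b=robot.read_camera('side')[:,:,::-1][240:290,180:300]
cv2.imwrite('pics/cmp.png',cv2.resize(np.vstack([a,b]),None,fx=6,fy=6,interpolation=cv2.INTER_CUBIC))
s=robot.read_camera('side')[:,:,::-1]
cv2.imwrite('pics/nose.png',cv2.resize(s[320:420,210:290],None,fx=6,fy=6,interpolation=cv2.INTER_CUBIC))
E
```

```text
(no output)
```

View pics/cmp.png

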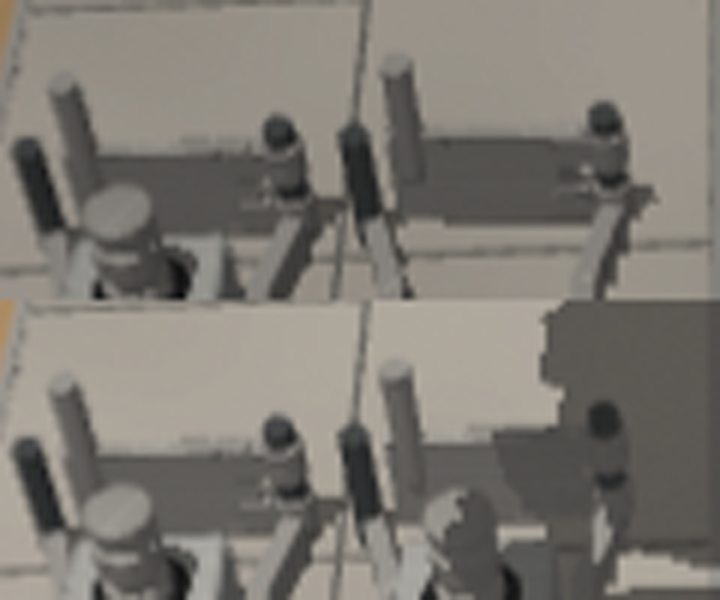

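View pics/nose.png

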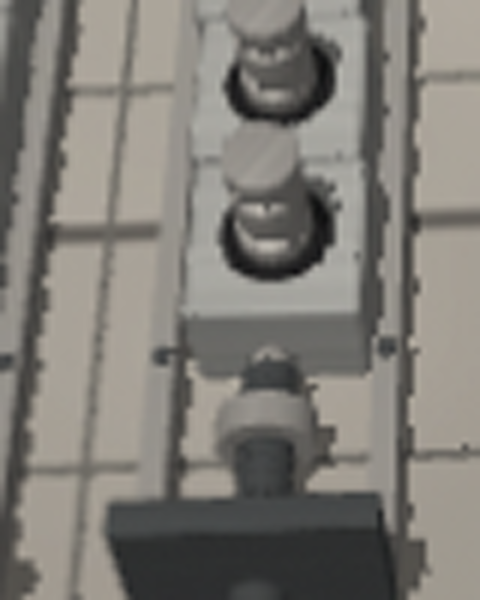

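```bash
python3 - <<'E'
from cell import robot
print(robot.observe()["contact_force"]);print(robot.hand_in())
E
```

```text
[ 1.55468175 -0.12639545 -0.01730679]
the job is handed in; nothing more can be done
None
```

The job is handed in at about 45 s of the 72 s allowed. The gate is shut, and the four carriers are in the lane, bedded against the stop screw.

**What I did**
- **Gate opening:** I caged the gate's finger pin loosely between the fingers and swung the gate to about 118°.
- **Pushing the row:** I pushed on the last carrier with shut fingers. I broke off once, because the tool was tilting, and straightened it against bare tile at up to about 15 N. I then pushed the row straight into the lane. Drag in the lane was 5.6–5.9 N.
- **Bedding:** The push rose to about 17 N in total and stayed near that for at least half a second, then I released it gently.
- **Gate closing:** I swung the gate back until it met its stop at 5.5 N, then lifted clear.

**Last checks**
- The side picture shows the row straight and closed up, with the nose against the leading carrier.
- The gate pin sits about 1 mm further in than at the start.
- The ring, tube, sleeve and plug look untouched.
- The tool reads about 1 N, touching nothing.

**Uncertain points**
- **Stop force:** It was never measured directly. Push less drag gives about 10 N. My rougher estimate from nose travel gives up to 13 N.
- **Tilt at bedding:** The tool had tilted 7–9°, so I pushed near the last carrier's top edge. The pictures show no tipping.
- **Brief upward drag:** At one point the fingers dragged up on the last carrier with about 3 N, more than it weighs alone. I corrected that on the next move, and the picture taken then shows the row straight, with no lift visible.

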